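# Clear the pressing bed and tip the irons into their crate

### The job

The night's pressing is done, so clear the pressing bed: lift the small cigar boxes off it and lay them flat on the empty rolling board beside it. Turn the gate collar fully to its open mark, then slide every pressing iron along the bed and off its open end so that it tips into the crate; the irons are too heavy to lift, so keep them down on the plate. When the last iron is in, turn the collar fully back to shut, and leave the other loose things on the table where they stand.

Things in the scene. Friction and masses are not known exactly. Their poses are not given: they have to be found in the camera images.
- bed: Pressing bed, fixed: steel plate on a wooden base, top 125 mm above the table. Origin on the table under the lane's middle. The lane spans x -105 to +105 mm, y -230 mm (open exit edge) to +205 mm (back rail); rails 16 mm wide, 15 mm high on both sides and back. Irons and boxes stand in two columns (x about -50, +50 mm) and three rows (y about -145, 0, +145 mm), turned up to 7 degrees
- crate: Open wooden crate, fixed, pushed under the bed's exit end; outside 230 x 240 mm, 110 mm high (rim 15 mm below the bed's top), walls and floor 10 mm thick. Origin under its middle on the table, axes parallel to the bed's, at bed y -270 mm: the exit edge overhangs the inside by 70 mm.
- gate (a joint): Gate collar, rad: 0 = shut (arm across the exit), 1.571 = open (arm along the bed's -y beside the crate); grows counter-clockwise from above. A black line on the collar meets the lines on the barrel's cap. Spring clicks at 0, 0.524, 1.047, 1.571, stops at both ends; about 0.3 N m turns it past a click and it stays where left. Open or shut means within 0.17 of the end.
- gate_ring (a point): Middle of the collar's knurled grip ring, on its vertical axis, at bed x +146, y -214 mm: ring 62 mm across and 33 mm high, top 60 mm and underside 27 mm above the bed's top. The fixed barrel's cap, 48 mm across, stands 14 mm above the ring. Below the ring the collar carries the arm, a flat bar 12 mm wide, 7.5 to 23.5 mm above the bed's top.
- gate_tip (a point): Centre of the rubber roller (18 mm across, 16 mm high) at the free end of the gate arm, 209 mm from the collar's axis, 15.5 mm above the bed's top; when shut it lies towards the bed's -x.
- iron1: Pressing iron: dark cast-iron block 68 x 80 x 36 mm (its own x, y, z), 1.2 to 1.6 kg, flat on the bed with its 80 mm side along the lane. Origin at the middle of the block, 18 mm above its underside. Three or four irons are there; absent ones read None.
- iron2: Pressing iron: dark cast-iron block 68 x 80 x 36 mm (its own x, y, z), 1.2 to 1.6 kg, flat on the bed with its 80 mm side along the lane. Origin at the middle of the block, 18 mm above its underside. Three or four irons are there; absent ones read None.
- iron3: Pressing iron: dark cast-iron block 68 x 80 x 36 mm (its own x, y, z), 1.2 to 1.6 kg, flat on the bed with its 80 mm side along the lane. Origin at the middle of the block, 18 mm above its underside. Three or four irons are there; absent ones read None.
- iron4: Pressing iron: dark cast-iron block 68 x 80 x 36 mm (its own x, y, z), 1.2 to 1.6 kg, flat on the bed with its 80 mm side along the lane. Origin at the middle of the block, 18 mm above its underside. Three or four irons are there; absent ones read None.
- box1: Small shut cigar box of pale wood, 55 x 85 x 22 mm (its own x, y, z), 60 g, flat on the bed. Origin at the middle of its underside. May be absent (None).
- box2: Small shut cigar box of red-brown wood, 55 x 85 x 22 mm (its own x, y, z), 60 g, flat on the bed. Origin at the middle of its underside. Always there.
- box3: Small shut cigar box of pale wood, 55 x 85 x 22 mm (its own x, y, z), 60 g, lying on top of box2, turned up to 7 degrees to it. Origin at the middle of its underside. May be absent (None); two or three small boxes are there in all.
- board: Empty hardwood rolling board, fixed, 134 x 236 x 41 mm (its own x, y, z), flat top 41 mm above the table, to the robot's left of the bed. Origin at the middle of its underside; y is its long axis.
- wax: Bystander: low round green tin 60 mm across, 26 mm high. Origin at the middle of its underside.
- pot: Bystander: pale glazed paste pot 64 mm across, 56 mm high. Origin at the middle of its underside.

How it is judged:
By the outcome, as a careful person would: the job done as asked, in the order asked, and still so for the second after the job is handed in, with the robot touching nothing.
Of iron1, iron2, iron3, iron4 only 3 to 4 are there at a start; the rules pass over those that are not, and their reading is None.
Of box1, box3 only 1 to 2 are there at a start; the rules pass over those that are not, and their reading is None.
At some moment in a run one of iron1, iron2, iron3, iron4 may be knocked a few centimetres aside while the robot is not near it.
Once in a run the grip may slacken for a moment while it holds something.
It also fails if it takes over 210 s, if anything falls off the work surface, if the arm or the gripper's body presses on something with over 40 N, if the wrist force passes 120 N, or if a joint passes its speed limit or range.

### The arm

A 6-joint arm with a two-finger parallel gripper is mounted at the origin on a cart in front of the work surface, level with it; the furniture and walls round the work are solid. World frame = base frame: x ahead of the robot, y to its left, z up, the work surface at z = 0. Lengths are in m, angles in rad, forces in N, time in s.
With the tool pointing down it reaches from about 0.4 to 0.825 m from the base axis. Payload 7 kg.
Tool frame: the origin (TCP) lies on the front face of the gripper's body, between the roots of the fingers; the fingertips stand 66 mm ahead of it and the grasp point (between the pads) lies 47 mm ahead of it; z points along the fingers, y is the line along which they close (so a half turn about z gives the same grasp; the last joint's range is limited). The gripper opens to 88 mm and grips with 3 to 60 N. Pads are 19 mm wide; open, the fingers measure 130 mm over their backs; the gripper's body (78 mm by 193 mm) begins 47 mm behind the grasp point.
Start: joints at [1.392, 0.359, 0.012, 0, -1.224, -0.288], TCP at [0.304, 0.603, 0.292] pointing down, gripper open.
Joint ranges: [-3.07, 3.07], [-1.43, 2.12], [-1.02, 1.25], [-3.03, 1.67], [-3.05, -0], [-3.03, 3.03]. Speed limits (rad/s): [2.39, 2.39, 3.01, 3.14, 3.14, 3.14].

### API

Orientations are given as [roll, pitch, yaw] about the fixed x, y, z axes, in that order (R = Rz(yaw) Ry(pitch) Rx(roll)).
In Python, from station import arm gives the robot as it stands. The module is installed in compiled form; this text tells all that it offers.
- The arm moves only by the tool move_arm, never from a script. Its argument "increments" is a list of rows, each an object of numbers: "jaw": the gripper command: -1 is shut, 1 is fully open, values between are in proportion; "dx", "dy", "dz": the shift along the tool's x, y, z in m; "twist": the turn about the tool's z in rad. A call has 1 to 12 rows; each row shifts and turns the commanded pose from where the row before left it, along the tool's axes as they then stand; what a row does not reach is not made up. A row lasts 1/12 s, in which the tool goes at most 41.7 mm and 7.16 degrees, less where a joint would pass 70% of its speed; a pose out of reach is approached as far as the arm can. A call is refused whole if a number of a shift passes 0.0417 or a number of a turn 0.125, either way. A call with a gripper value outside its range is refused whole. The fingers move at their own pace and stop on an object; "force" is the grip in N (left out, the last holds). Time passes only in rows, so rows that do not move let the fingers close. It gives the time, the measured TCP pose, the force, the opening and the grip force at its end, in the units of the state.
- arm.get_state(): the state, without advancing time (a new reading comes with each control period).
- arm.grab_frame(name): name is "scene" or "top"; returns the picture (420x560x3 uint8, blue, green, red); there is no depth.
- arm.camera_info(name): a dict with "K" (3x3 intrinsics, pixels), "extrinsics" (4x4, takes a point from camera to world coordinates). Camera axes: x right, y down, z forward; pixel columns grow to the right and rows downward; lengths in m; the calibration is good to about 2 mm. A picture is of the moment at which its call begins. camera_info takes no time and is no camera call.
- arm.job_done(): hands the job in; it is judged then, once.
Trained networks look in the newest picture that a camera, given by its name, has taken for a name from the list of things; names that differ only in an ending like _2 or _b are one class to them, and where a whole thing is asked for, a point or a joint stands for the part that bears it (a point fixed in the world has none). Each returns a list of dicts, best first, with "score" (0 to 1); they miss things now and then, are a little off and sometimes report something else, mostly with a low value. They report only what shows in the picture. A call takes as long as a camera call.
- arm.find_in(camera, name): "position" ([x, y, z] in m, in world coordinates, good to about 4 mm: the middle of the surface that is visible of it).
- arm.silhouettes(camera, name): "pixels" (420x560 bool, what is visible of it).
- arm.pinpoint(camera, name): "position" ([x, y, z] in m, in world coordinates, good to about 4 mm: a listed point, or the origin of a listed thing).
The state is a dict: "t": time; "q": joint angles; "qd": joint speeds; "joint_efforts": joint torques, N m; "eef_pos": TCP position; "ee_rot": TCP orientation; "force": force on the tool from outside, world axes, zero at the start; "moment": the same for the moment, N m; "width": finger opening in m; "gripper_force": force on a finger pad.
Only numpy, scipy, OpenCV 4.12 (cv2) and the standard library are available. Lean on these libraries where they do the work, as an engineer would, in place of code of your own. Each camera call takes 0.05 s, during which the arm holds its last target. There are 200 camera calls.

## Working session

There is one attempt and no reset: what is moved stays moved. The work goes in short steps, Python scripts to look and compute and a tool call to move; the robot and the scene stay as the last step left them, time stands still between calls to the robot, and variables do not carry over. Pictures are saved under pics/ and viewed, at most 14 in all, crops included, and the job is handed in when it is done.

Besides the shell and the picture viewer there is one more tool, called after "Call:" as name(argument=value, ...) on one line, values as JSON. move_arm: Moves the arm, as the interface text tells. Its arguments: {"type":"object","properties":{"increments":{"type":"array"},"force":{"type":"number"}},"required":["increments"]}

```bash
mkdir -p pics; python3 - <<'E'
from station import arm
import cv2,numpy as np
for c in("scene","top"):
    cv2.imwrite(f"pics/a_{c}.png",arm.grab_frame(c))
    i=arm.camera_info(c);print(c,np.round(i["K"],1).tolist(),np.round(i["extrinsics"],3).tolist())
for n in["bed","crate","gate_ring","gate_tip","board","iron1","box1","box2","box3","wax","pot"]:
    for c in("top","scene"):
        print(n,c,[(np.round(d["position"],3).tolist(),round(d["score"],2)) for d in arm.pinpoint(c,n)])
print(arm.get_state())
E
```

```text
scene [[456.5, 0.0, 273.6], [0.0, 456.5, 206.1], [0.0, 0.0, 1.0]] [[0.58, -0.466, 0.668, -0.203], [-0.814, -0.352, 0.461, -0.453], [0.02, -0.812, -0.584, 0.824], [0.0, 0.0, 0.0, 1.0]]
top [[497.6, 0.0, 278.4], [0.0, 497.6, 198.3], [0.0, 0.0, 1.0]] [[0.025, -0.982, 0.188, 0.374], [-1.0, -0.027, -0.006, 0.091], [0.011, -0.188, -0.982, 1.344], [0.0, 0.0, 0.0, 1.0]]
bed top [([0.5, 0.026, -0.002], 0.67)]
bed scene [([0.498, 0.024, 0.001], 0.81)]
crate top [([0.516, -0.248, 0.003], 0.66)]
crate scene [([0.516, -0.246, 0.0], 0.95)]
gate_ring top [([0.454, -0.13, 0.14], 0.2)]
gate_ring scene [([0.654, -0.183, 0.167], 0.69)]
gate_tip top [([0.449, -0.206, 0.138], 0.86)]
gate_tip scene [([0.449, -0.205, 0.138], 0.9), ([0.497, 0.021, -0.001], 0.46)]
board top [([0.486, 0.423, 0.003], 0.92), ([0.514, -0.252, 0.001], 0.32)]
board scene [([0.486, 0.426, 0.001], 0.86)]
iron1 top [([0.564, -0.12, 0.142], 0.77), ([0.545, 0.164, 0.142], 0.71), ([0.454, -0.128, 0.14], 0.63), ([0.55, 0.024, 0.139], 0.58)]
iron1 scene [([0.561, -0.127, 0.139], 0.89), ([0.545, 0.168, 0.141], 0.79), ([0.451, -0.132, 0.14]
[... 623 characters left out ...]
4, -0.0], 0.53)]
{'t': 1.2, 'q': array([ 1.39211434e+00,  3.58587033e-01,  1.18887615e-02,  2.29713653e-05,
       -1.22412538e+00, -2.88090496e-01]), 'qd': array([-1.04947544e-03,  5.92315974e-04,  3.91009721e-05, -3.59759047e-04,
       -4.13613409e-04,  1.17108311e-03]), 'joint_efforts': array([-6.61459417e-04, -5.82383573e+01,  2.93292761e+01,  7.00208321e+00,
        1.23692147e-02, -1.43195194e-05]), 'eef_pos': array([0.30377108, 0.60274747, 0.29216888]), 'ee_rot': array([ 3.14157259e+00, -2.84791356e-05, -4.66764672e-01]), 'force': array([ 1.4793791 , -0.28124211,  0.13565082]), 'moment': array([ 0.04333989,  0.02768957, -0.03166272]), 'gripper_force': 0.0, 'width': 0.087447869705135}
```

View pics/a_top.png

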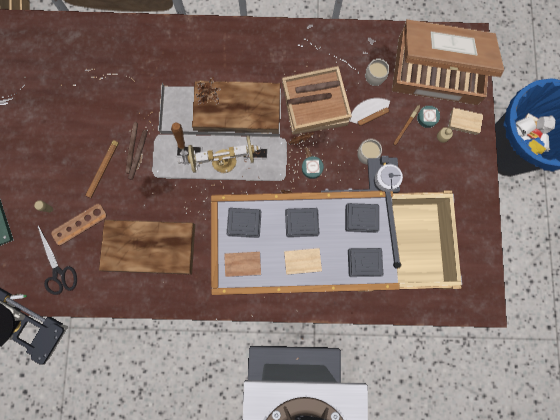

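View pics/a_scene.png

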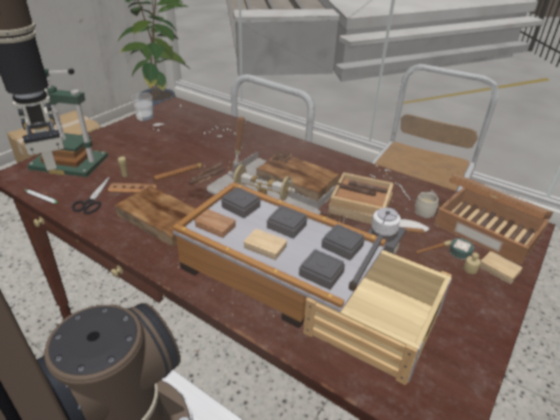

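The pictures show four irons: three in the far column at about (243,222), (302,222) and (362,217), and one near at (366,262). The red box is at (243,264), the pale box at (303,261) and the empty board at (147,247). The collar is at (388,177), with its arm shut across the exit.

```bash
cat > h.py <<'E'
from station import arm
import cv2,numpy as np
def ray(c,uv,z):
    i=arm.camera_info(c);K=np.array(i["K"]);T=np.array(i["extrinsics"])
    uv=np.atleast_2d(np.array(uv,float));d=(T[:3,:3]@np.linalg.inv(K)@np.c_[uv,np.ones(len(uv))].T).T
    return (T[:3,3]+d*((z-T[2,3])/d[:,2])[:,None])[:,:2]
def rects(name,z,c="top"):
    out=[]
    for d in arm.silhouettes(c,name):
        v,u=np.nonzero(d["pixels"])
        if len(u)<30: continue
        (cx,cy),(w,h),a=cv2.minAreaRect(ray(c,np.c_[u,v],z).astype(np.float32))
        a=(a+45)%90-45
        out.append([round(x,3) for x in (cx,cy,w,h,a,d["score"])])
    return out
def st():
    s=arm.get_state();print("t",round(s["t"],2),"p",np.round(s["eef_pos"],4),"r",np.round(s["ee_rot"],3),"q",np.round(s["q"],2),"F",np.round(s["force"],1),"w",round(s["width"],4),round(s["gripper_force"],1))
E
python3 - <<'E'
from h import *
arm.grab_frame("top")
for n,z in(("iron1",.161),("box1",.147),("board",.041)):
    for r in rects(n,z):print(n,r)
p=ray("top",[[213,293],[390,290.5],[212,197],[385,191]],.14);print(p)
p=ray("top",[[458,287],[453,195]],.11);print(p)
E
```

```text
iron1 [0.559, -0.118, 0.08, 0.071, -0.013, 0.87]
iron1 [0.452, -0.126, 0.071, 0.083, 1.486, 0.75]
iron1 [0.544, 0.026, 0.07, 0.08, 3.626, 0.66]
iron1 [0.539, 0.165, 0.07, 0.079, 1.537, 0.58]
box1 [0.441, 0.165, 0.056, 0.085, 4.843, 0.82]
box1 [0.452, 0.021, 0.06, 0.088, 7.676, 0.56]
board [0.485, 0.423, 0.243, 0.135, -0.547, 0.92]
board [0.582, -0.209, 0.07, 0.27, -1.228, 0.37]
board [0.556, 0.173, 0.088, 0.076, -2.088, 0.34]
[[ 0.37108105  0.23266724]
 [ 0.38744232 -0.18843744]
 [ 0.60287083  0.24663099]
 [ 0.62957066 -0.18021672]]
[[ 0.40040406 -0.36257895]
 [ 0.6302854  -0.35975348]]
```

Call:
move_arm(increments=[{"twist": 0.1,"jaw": 0.4}], force=30)

```text
$.increments[0]: bad value
```

```bash
python3 -c "
from h import *
st()"
```

```text
t 1.4 p [0.3038 0.6028 0.2922] r [ 3.142 -0.    -0.467] q [ 1.39  0.36  0.01  0.   -1.22 -0.29] F [ 0.3 -0.1  0.3] w 0.0876 0.0
```

Call:
move_arm(increments=[{"dx": 0,"dy": 0,"dz": 0,"twist": 0.1,"jaw": 0.4}], force=30)

```text
t: 1.48
eef_pos: [0.3038, 0.6028, 0.2922]
ee_rot: [-3.141, 0.0, -0.565]
force: [0.1, 0.2, 0.2]
width: 0.085
gripper_force: 0.0
```

```bash
cat >> h.py <<'E'
def to(x,y,ztip,yawdeg=None,s=None):
    "total twist, then tool-frame shift, from now to a fingertip target"
    s=s or arm.get_state();ps=s["ee_rot"][2];pt=ps if yawdeg is None else np.radians(yawdeg)
    d=np.array([x,y,ztip+.066])-s["eef_pos"]
    print("twist",round((ps-pt+np.pi)%(2*np.pi)-np.pi,3),"dx,dy,dz",np.round([d[0]*np.cos(pt)+d[1]*np.sin(pt),d[0]*np.sin(pt)-d[1]*np.cos(pt),-d[2]],4))
E
python3 -c "
from h import *
st();to(.441,.165,.20,-90+4.8)"
```

```text
t 1.48 p [0.3038 0.6028 0.2922] r [-3.141  0.    -0.565] q [ 1.39  0.36  0.01  0.   -1.22 -0.39] F [0.1 0.2 0.2] w 0.085 0.0
twist 0.922 dx,dy,dz [ 0.4477 -0.1001  0.0262]
```

Call:
move_arm(increments=[{"dx": 0,"dy": 0,"dz": 0,"twist": 0.115,"jaw": 0.5},{"dx": 0,"dy": 0,"dz": 0,"twist": 0.115,"jaw": 0.5},{"dx": 0,"dy": 0,"dz": 0,"twist": 0.115,"jaw": 0.5},{"dx": 0,"dy": 0,"dz": 0,"twist": 0.115,"jaw": 0.5},{"dx": 0,"dy": 0,"dz": 0,"twist": 0.115,"jaw": 0.5},{"dx": 0,"dy": 0,"dz": 0,"twist": 0.115,"jaw": 0.5},{"dx": 0,"dy": 0,"dz": 0,"twist": 0.115,"jaw": 0.5},{"dx": 0,"dy": 0,"dz": 0,"twist": 0.115,"jaw": 0.5}])

```text
t: 2.15
eef_pos: [0.3038, 0.6028, 0.2922]
ee_rot: [3.142, -0.0, -1.492]
force: [-0.1, -0.3, -0.2]
width: 0.0653
gripper_force: 0.0
```

Call:
move_arm(increments=[{"dx": 0.0373,"dy": -0.0083,"dz": 0.002,"twist": 0,"jaw": 0.5},{"dx": 0.0373,"dy": -0.0083,"dz": 0.002,"twist": 0,"jaw": 0.5},{"dx": 0.0373,"dy": -0.0083,"dz": 0.002,"twist": 0,"jaw": 0.5},{"dx": 0.0373,"dy": -0.0083,"dz": 0.002,"twist": 0,"jaw": 0.5},{"dx": 0.0373,"dy": -0.0083,"dz": 0.002,"twist": 0,"jaw": 0.5},{"dx": 0.0373,"dy": -0.0083,"dz": 0.002,"twist": 0,"jaw": 0.5},{"dx": 0.0373,"dy": -0.0083,"dz": 0.002,"twist": 0,"jaw": 0.5},{"dx": 0.0373,"dy": -0.0083,"dz": 0.002,"twist": 0,"jaw": 0.5},{"dx": 0.0373,"dy": -0.0083,"dz": 0.002,"twist": 0,"jaw": 0.5},{"dx": 0.0373,"dy": -0.0083,"dz": 0.002,"twist": 0,"jaw": 0.5},{"dx": 0.0373,"dy": -0.0083,"dz": 0.002,"twist": 0,"jaw": 0.5},{"dx": 0.0373,"dy": -0.0083,"dz": 0.002,"twist": 0,"jaw": 0.5}])

```text
t: 3.15
eef_pos: [0.4407, 0.1633, 0.2685]
ee_rot: [-3.141, 0.001, -1.486]
force: [0.7, 0.9, -0.1]
width: 0.066
gripper_force: 0.0
```

```bash
python3 -c "
from h import *
st();to(.441,.165,.142,-90+4.8)
cv2.imwrite('pics/b.png',cv2.resize(arm.grab_frame('scene')[150:350,100:400],None,fx=2,fy=2))"
```

```text
t 3.15 p [0.4407 0.1633 0.2685] r [-3.141e+00  1.000e-03 -1.486e+00] q [ 0.78  0.03 -0.46  0.   -1.08 -0.69] F [ 0.7  0.9 -0.1] w 0.066 0.0
twist 0.001 dx,dy,dz [-0.0016 -0.0004  0.0605]
```

View pics/b.png

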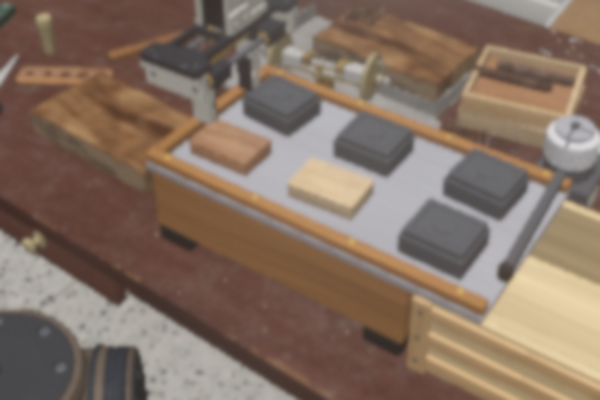

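The fingers hang straight over the red box at crop (230,145), with the tips at (205,115) and (245,85). I'll go down.

Call:
move_arm(increments=[{"dx": -0.0016,"dy": 0,"dz": 0.025,"twist": 0,"jaw": 0.5},{"dx": 0,"dy": 0,"dz": 0.025,"twist": 0,"jaw": 0.5},{"dx": 0,"dy": 0,"dz": 0.01,"twist": 0,"jaw": 0.5},{"dx": 0,"dy": 0,"dz": 0,"twist": 0,"jaw": 0.5},{"dx": 0,"dy": 0,"dz": 0,"twist": 0,"jaw": -1},{"dx": 0,"dy": 0,"dz": 0,"twist": 0,"jaw": -1},{"dx": 0,"dy": 0,"dz": 0,"twist": 0,"jaw": -1},{"dx": 0,"dy": 0,"dz": 0,"twist": 0,"jaw": -1}], force=15)

```text
t: 3.87
eef_pos: [0.441, 0.1675, 0.2094]
ee_rot: [-3.14, 0.001, -1.486]
force: [-0.6, 1.3, 4.0]
width: 0.0549
gripper_force: 15.0
```

Call:
move_arm(increments=[{"dx": 0,"dy": -0.004,"dz": 0,"twist": 0,"jaw": -1},{"dx": 0,"dy": -0.004,"dz": 0,"twist": 0,"jaw": -1},{"dx": 0,"dy": 0,"dz": 0,"twist": 0,"jaw": 0.5},{"dx": 0,"dy": 0,"dz": 0,"twist": 0,"jaw": 0.5},{"dx": 0,"dy": 0,"dz": 0.007,"twist": 0,"jaw": 0.5},{"dx": 0,"dy": 0,"dz": 0.007,"twist": 0,"jaw": 0.5},{"dx": 0,"dy": 0,"dz": 0,"twist": 0,"jaw": 0.5},{"dx": 0,"dy": 0,"dz": 0,"twist": 0,"jaw": -1},{"dx": 0,"dy": 0,"dz": 0,"twist": 0,"jaw": -1},{"dx": 0,"dy": 0,"dz": 0,"twist": 0,"jaw": -1},{"dx": 0,"dy": 0,"dz": 0,"twist": 0,"jaw": -1}], force=25)

```text
t: 4.78
eef_pos: [0.4484, 0.1674, 0.1942]
ee_rot: [-3.142, 0.0, -1.487]
force: [0.5, -0.2, -1.3]
width: 0.0551
gripper_force: 25.0
```

Call:
move_arm(increments=[{"dx": 0,"dy": 0,"dz": -0.02,"twist": 0,"jaw": -1},{"dx": 0,"dy": 0,"dz": -0.02,"twist": 0,"jaw": -1},{"dx": 0,"dy": 0,"dz": -0.01,"twist": 0,"jaw": -1},{"dx": 0,"dy": 0,"dz": 0,"twist": 0,"jaw": -1}])

```text
t: 5.12
eef_pos: [0.4494, 0.1681, 0.2465]
ee_rot: [-3.138, 0.002, -1.486]
force: [0.4, -0.0, -1.5]
width: 0.0551
gripper_force: 25.0
```

```bash
python3 -c "
from h import *
st();to(.486,.482,.11,-90);to(.486,.482,.05,-90)"
```

```text
t 5.12 p [0.4494 0.1681 0.2465] r [-3.138e+00  2.000e-03 -1.486e+00] q [ 0.77  0.07 -0.48  0.   -1.02 -0.69] F [ 0.4 -0.  -1.5] w 0.0551 25.0
twist 0.084 dx,dy,dz [-0.3139 -0.0366  0.0705]
twist 0.084 dx,dy,dz [-0.3139 -0.0366  0.1305]
```

Call:
move_arm(increments=[{"dx": 0,"dy": 0,"dz": 0,"twist": 0.084,"jaw": -1},{"dx": -0.0314,"dy": -0.0037,"dz": 0,"twist": 0,"jaw": -1},{"dx": -0.0314,"dy": -0.0037,"dz": 0,"twist": 0,"jaw": -1},{"dx": -0.0314,"dy": -0.0037,"dz": 0,"twist": 0,"jaw": -1},{"dx": -0.0314,"dy": -0.0037,"dz": 0,"twist": 0,"jaw": -1},{"dx": -0.0314,"dy": -0.0037,"dz": 0,"twist": 0,"jaw": -1},{"dx": -0.0314,"dy": -0.0037,"dz": 0,"twist": 0,"jaw": -1},{"dx": -0.0314,"dy": -0.0037,"dz": 0,"twist": 0,"jaw": -1},{"dx": -0.0314,"dy": -0.0037,"dz": 0,"twist": 0,"jaw": -1},{"dx": -0.0314,"dy": -0.0037,"dz": 0,"twist": 0,"jaw": -1},{"dx": -0.0314,"dy": -0.0037,"dz": 0,"twist": 0,"jaw": -1}])

```text
t: 6.03
eef_pos: [0.4851, 0.4827, 0.2426]
ee_rot: [3.141, -0.001, -1.571]
force: [0.2, -0.4, -0.7]
width: 0.0549
gripper_force: 25.0
```

Call:
move_arm(increments=[{"dx": 0,"dy": 0,"dz": 0.03,"twist": 0,"jaw": -1},{"dx": 0,"dy": 0,"dz": 0.03,"twist": 0,"jaw": -1},{"dx": 0,"dy": 0,"dz": 0.03,"twist": 0,"jaw": -1},{"dx": 0,"dy": 0,"dz": 0,"twist": 0,"jaw": -1}])

```text
t: 6.37
eef_pos: [0.4827, 0.4784, 0.1459]
ee_rot: [3.134, -0.009, -1.572]
force: [-0.8, -1.6, -2.2]
width: 0.0549
gripper_force: 25.0
```

```bash
python3 -c "
from h import *
st();to(.486,.482,.046,-90)"
```

```text
t 6.37 p [0.4827 0.4784 0.1459] r [ 3.134 -0.009 -1.572] q [ 1.07  0.49 -0.14 -0.   -0.96 -1.07] F [-0.8 -1.6 -2.2] w 0.0549 25.0
twist -0.001 dx,dy,dz [-0.0036 -0.0033  0.0339]
```

Call:
move_arm(increments=[{"dx": 0,"dy": 0,"dz": 0,"twist": 0,"jaw": -1},{"dx": 0,"dy": 0,"dz": 0.015,"twist": 0,"jaw": -1},{"dx": 0,"dy": 0,"dz": 0.01,"twist": 0,"jaw": -1},{"dx": 0,"dy": 0,"dz": 0.005,"twist": 0,"jaw": -1},{"dx": 0,"dy": 0,"dz": 0,"twist": 0,"jaw": -1},{"dx": 0,"dy": 0,"dz": 0,"twist": 0,"jaw": -1}])

```text
t: 6.87
eef_pos: [0.4857, 0.4815, 0.125]
ee_rot: [-3.141, 0.0, -1.571]
force: [0.2, -0.1, 0.1]
width: 0.0551
gripper_force: 25.0
```

Call:
move_arm(increments=[{"dx": 0,"dy": 0,"dz": 0.007,"twist": 0,"jaw": -1},{"dx": 0,"dy": 0,"dz": 0.006,"twist": 0,"jaw": -1},{"dx": 0,"dy": 0,"dz": 0.001,"twist": 0,"jaw": -1},{"dx": 0,"dy": 0,"dz": 0,"twist": 0,"jaw": -1},{"dx": 0,"dy": 0,"dz": 0,"twist": 0,"jaw": -1}])

```text
t: 7.28
eef_pos: [0.4855, 0.4815, 0.1102]
ee_rot: [-3.141, 0.0, -1.571]
force: [-0.1, 0.9, 1.1]
width: 0.0547
gripper_force: 25.0
```

Touching lightly, so I'll release it and go for the pale box.

Call:
move_arm(increments=[{"dx": 0,"dy": 0,"dz": 0,"twist": 0,"jaw": 0.5},{"dx": 0,"dy": 0,"dz": 0,"twist": 0,"jaw": 0.5},{"dx": 0,"dy": 0,"dz": 0,"twist": 0,"jaw": 0.5},{"dx": 0,"dy": 0,"dz": -0.025,"twist": 0,"jaw": 0.5},{"dx": 0,"dy": 0,"dz": -0.04,"twist": 0,"jaw": 0.5},{"dx": 0,"dy": 0,"dz": -0.04,"twist": 0,"jaw": 0.5},{"dx": 0,"dy": 0,"dz": -0.04,"twist": 0,"jaw": 0.5},{"dx": 0,"dy": 0,"dz": -0.01,"twist": 0,"jaw": 0.5},{"dx": 0,"dy": 0,"dz": 0,"twist": 0,"jaw": 0.5},{"dx": 0,"dy": 0,"dz": 0,"twist": 0,"jaw": 0.5}])

```text
t: 8.12
eef_pos: [0.4854, 0.4815, 0.2662]
ee_rot: [-3.141, 0.002, -1.571]
force: [-0.2, -0.2, -0.8]
width: 0.0655
gripper_force: 0.0
```

```bash
python3 -c "
from h import *
cv2.imwrite('pics/c.png',arm.grab_frame('top'))
for r in rects('box1',.147):print(r)
print([np.round(d['position'],3) for d in arm.pinpoint('top','box1')])
st();to(.450,.022,.20,-90+7)"
```

```text
[array([0.486, 0.48 , 0.039]), array([0.455, 0.02 , 0.126]), array([ 0.564, -0.122,  0.14 ])]
t 8.27 p [0.485  0.4809 0.2635] r [ 3.140e+00 -2.000e-03 -1.571e+00] q [ 1.07  0.39 -0.01 -0.   -1.18 -1.07] F [-0.5  0.  -0.7] w 0.0657 0.0
twist -0.122 dx,dy,dz [ 0.4512  0.0907 -0.0025]
```

Call:
move_arm(increments=[{"dx": 0,"dy": 0,"dz": 0,"twist": -0.122,"jaw": 0.5},{"dx": 0.0376,"dy": 0.0075,"dz": 0,"twist": 0,"jaw": 0.5},{"dx": 0.0376,"dy": 0.0075,"dz": 0,"twist": 0,"jaw": 0.5},{"dx": 0.0376,"dy": 0.0075,"dz": 0,"twist": 0,"jaw": 0.5},{"dx": 0.0376,"dy": 0.0075,"dz": 0,"twist": 0,"jaw": 0.5},{"dx": 0.0376,"dy": 0.0075,"dz": 0,"twist": 0,"jaw": 0.5},{"dx": 0.0376,"dy": 0.0075,"dz": 0,"twist": 0,"jaw": 0.5},{"dx": 0.0376,"dy": 0.0075,"dz": 0,"twist": 0,"jaw": 0.5},{"dx": 0.0376,"dy": 0.0075,"dz": 0,"twist": 0,"jaw": 0.5},{"dx": 0.0376,"dy": 0.0075,"dz": 0,"twist": 0,"jaw": 0.5},{"dx": 0.0376,"dy": 0.0075,"dz": 0,"twist": 0,"jaw": 0.5},{"dx": 0.0376,"dy": 0.0075,"dz": 0,"twist": 0,"jaw": 0.5}])

```text
t: 9.27
eef_pos: [0.4529, 0.0589, 0.2642]
ee_rot: [3.14, -0.001, -1.448]
force: [1.2, -0.6, -0.2]
width: 0.0659
gripper_force: 0.0
```

Call:
move_arm(increments=[{"dx": 0.0376,"dy": 0.0075,"dz": 0,"twist": 0,"jaw": 0.5},{"dx": 0,"dy": 0,"dz": 0,"twist": 0,"jaw": 0.5},{"dx": 0,"dy": 0,"dz": 0,"twist": 0,"jaw": 0.5},{"dx": 0,"dy": 0,"dz": 0,"twist": 0,"jaw": 0.5}])

```text
t: 9.6
eef_pos: [0.4509, 0.0223, 0.2646]
ee_rot: [3.141, -0.0, -1.45]
force: [-0.8, -0.7, -0.0]
width: 0.0655
gripper_force: 0.0
```

```bash
python3 -c "
from h import *
st();to(.451,.021,.142,-83)"
```

```text
t 9.6 p [0.4509 0.0223 0.2646] r [ 3.141 -0.    -1.45 ] q [ 0.49  0.   -0.5  -0.   -1.07 -0.37] F [-0.8 -0.7 -0. ] w 0.0655 0.0
twist -0.001 dx,dy,dz [0.0013 0.     0.0566]
```

View pics/c.png

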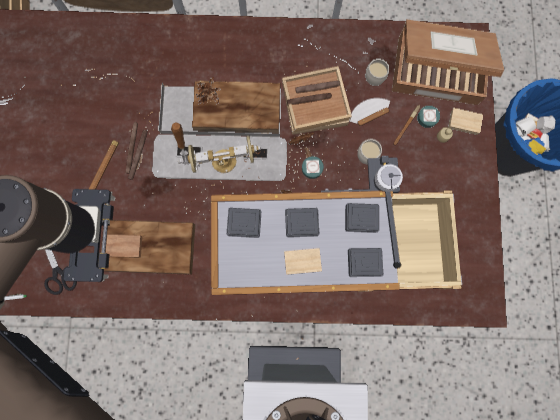

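The red box lies on the board at about (122,245), and the pale box is at (303,261). Next I'll descend on the pale box, nudge it off the rail and take a deeper grip.

Call:
move_arm(increments=[{"dx": 0.001,"dy": 0,"dz": 0.025,"twist": 0,"jaw": 0.5},{"dx": 0,"dy": 0,"dz": 0.025,"twist": 0,"jaw": 0.5},{"dx": 0,"dy": 0,"dz": 0.006,"twist": 0,"jaw": 0.5},{"dx": 0,"dy": 0,"dz": 0,"twist": 0,"jaw": 0.5},{"dx": 0,"dy": 0,"dz": 0,"twist": 0,"jaw": 0.5},{"dx": 0,"dy": 0,"dz": 0,"twist": 0,"jaw": -1},{"dx": 0,"dy": 0,"dz": 0,"twist": 0,"jaw": -1},{"dx": 0,"dy": 0,"dz": 0,"twist": 0,"jaw": -1},{"dx": 0,"dy": 0,"dz": 0,"twist": 0,"jaw": -1}], force=15)

```text
t: 10.35
eef_pos: [0.4517, 0.022, 0.2102]
ee_rot: [-3.139, 0.001, -1.448]
force: [-0.9, 2.4, 3.9]
width: 0.0547
gripper_force: 15.0
```

Call:
move_arm(increments=[{"dx": 0,"dy": -0.003,"dz": 0,"twist": 0,"jaw": -1},{"dx": 0,"dy": -0.003,"dz": 0,"twist": 0,"jaw": -1},{"dx": 0,"dy": 0,"dz": 0,"twist": 0,"jaw": 0.5},{"dx": 0,"dy": 0,"dz": 0,"twist": 0,"jaw": 0.5},{"dx": 0,"dy": 0,"dz": 0.007,"twist": 0,"jaw": 0.5},{"dx": 0,"dy": 0,"dz": 0.007,"twist": 0,"jaw": 0.5},{"dx": 0,"dy": 0,"dz": 0,"twist": 0,"jaw": 0.5},{"dx": 0,"dy": 0,"dz": 0,"twist": 0,"jaw": -1},{"dx": 0,"dy": 0,"dz": 0,"twist": 0,"jaw": -1},{"dx": 0,"dy": 0,"dz": 0,"twist": 0,"jaw": -1},{"dx": 0,"dy": 0,"dz": 0,"twist": 0,"jaw": -1}], force=25)

```text
t: 11.27
eef_pos: [0.4571, 0.0223, 0.1952]
ee_rot: [-3.142, 0.0, -1.449]
force: [-0.2, -0.2, -0.6]
width: 0.0547
gripper_force: 25.0
```

Call:
move_arm(increments=[{"dx": 0,"dy": 0,"dz": -0.02,"twist": 0,"jaw": -1},{"dx": 0,"dy": 0,"dz": -0.02,"twist": 0,"jaw": -1},{"dx": 0,"dy": 0,"dz": -0.02,"twist": 0,"jaw": -1},{"dx": 0,"dy": 0,"dz": 0,"twist": 0.11,"jaw": -1},{"dx": 0,"dy": 0,"dz": 0,"twist": 0,"jaw": -1}])

```text
t: 11.68
eef_pos: [0.4575, 0.0226, 0.2564]
ee_rot: [-3.139, 0.001, -1.564]
force: [-0.6, 0.6, -1.3]
width: 0.0552
gripper_force: 25.0
```

```bash
python3 -c "
from h import *
st();to(.486,.370,.0445,-90)"
```

```text
t 11.68 p [0.4575 0.0226 0.2564] r [-3.139e+00  1.000e-03 -1.564e+00] q [ 0.48  0.02 -0.5  -0.   -1.05 -0.47] F [-0.6  0.6 -1.3] w 0.0552 25.0
twist 0.007 dx,dy,dz [-0.3474 -0.0285  0.1459]
```

Call:
move_arm(increments=[{"dx": -0.0347,"dy": -0.0028,"dz": 0,"twist": 0,"jaw": -1},{"dx": -0.0347,"dy": -0.0028,"dz": 0,"twist": 0,"jaw": -1},{"dx": -0.0347,"dy": -0.0028,"dz": 0,"twist": 0,"jaw": -1},{"dx": -0.0347,"dy": -0.0028,"dz": 0,"twist": 0,"jaw": -1},{"dx": -0.0347,"dy": -0.0028,"dz": 0,"twist": 0,"jaw": -1},{"dx": -0.0347,"dy": -0.0028,"dz": 0,"twist": 0,"jaw": -1},{"dx": -0.0347,"dy": -0.0028,"dz": 0,"twist": 0,"jaw": -1},{"dx": -0.0347,"dy": -0.0028,"dz": 0,"twist": 0,"jaw": -1},{"dx": -0.0347,"dy": -0.0028,"dz": 0,"twist": 0,"jaw": -1},{"dx": -0.0347,"dy": -0.0028,"dz": 0,"twist": 0,"jaw": -1}])

```text
t: 12.52
eef_pos: [0.4804, 0.3711, 0.2542]
ee_rot: [3.141, -0.001, -1.555]
force: [0.7, -1.1, -1.0]
width: 0.0552
gripper_force: 25.0
```

Call:
move_arm(increments=[{"dx": 0,"dy": 0,"dz": 0,"twist": 0,"jaw": -1},{"dx": 0,"dy": 0,"dz": 0.03,"twist": 0,"jaw": -1},{"dx": 0,"dy": 0,"dz": 0.03,"twist": 0,"jaw": -1},{"dx": 0,"dy": 0,"dz": 0.03,"twist": 0,"jaw": -1},{"dx": 0,"dy": 0,"dz": 0.02,"twist": 0,"jaw": -1},{"dx": 0,"dy": 0,"dz": 0.01,"twist": 0,"jaw": -1},{"dx": 0,"dy": 0,"dz": 0,"twist": 0,"jaw": -1},{"dx": 0,"dy": 0,"dz": 0,"twist": 0,"jaw": -1},{"dx": 0,"dy": 0,"dz": 0,"twist": 0,"jaw": -1},{"dx": 0,"dy": 0,"dz": 0,"twist": 0,"jaw": -1}])

```text
t: 13.35
eef_pos: [0.4815, 0.3703, 0.1368]
ee_rot: [-3.14, 0.002, -1.558]
force: [0.2, -0.7, -0.6]
width: 0.0552
gripper_force: 25.0
```

```bash
python3 -c "
from h import *
st();to(.486,.370,.046)"
```

```text
t 13.35 p [0.4815 0.3703 0.1368] r [-3.140e+00  2.000e-03 -1.558e+00] q [ 0.98  0.39 -0.33  0.   -0.85 -0.96] F [ 0.2 -0.7 -0.6] w 0.0552 25.0
twist 0.0 dx,dy,dz [ 0.0004 -0.0045  0.0248]
```

Call:
move_arm(increments=[{"dx": 0,"dy": 0,"dz": 0.012,"twist": 0,"jaw": -1},{"dx": 0,"dy": 0,"dz": 0.008,"twist": 0,"jaw": -1},{"dx": 0,"dy": 0,"dz": 0.004,"twist": 0,"jaw": -1},{"dx": 0,"dy": 0,"dz": 0,"twist": 0,"jaw": -1},{"dx": 0,"dy": 0,"dz": 0,"twist": 0,"jaw": -1},{"dx": 0,"dy": 0,"dz": 0,"twist": 0,"jaw": -1}])

```text
t: 13.85
eef_pos: [0.481, 0.3697, 0.1114]
ee_rot: [-3.141, 0.0, -1.559]
force: [-0.0, 0.0, -0.7]
width: 0.0551
gripper_force: 25.0
```

Call:
move_arm(increments=[{"dx": 0,"dy": 0,"dz": 0,"twist": 0,"jaw": 0.5},{"dx": 0,"dy": 0,"dz": 0,"twist": 0,"jaw": 0.5},{"dx": 0,"dy": 0,"dz": 0,"twist": 0,"jaw": 0.5},{"dx": 0,"dy": 0,"dz": -0.025,"twist": 0,"jaw": 0.5},{"dx": 0,"dy": 0,"dz": -0.04,"twist": 0,"jaw": 0.5},{"dx": 0,"dy": 0,"dz": -0.04,"twist": 0,"jaw": 0.9},{"dx": 0,"dy": 0,"dz": -0.04,"twist": 0,"jaw": 0.9},{"dx": 0,"dy": 0,"dz": -0.04,"twist": 0,"jaw": 0.9},{"dx": 0,"dy": 0,"dz": 0,"twist": 0,"jaw": 0.9}])

```text
t: 14.6
eef_pos: [0.4834, 0.3715, 0.3058]
ee_rot: [-3.132, 0.009, -1.558]
force: [2.3, 0.8, 0.9]
width: 0.0826
gripper_force: 0.0
```

```bash
python3 -c "
from h import *
arm.grab_frame('top')
for n in ('box1','gate_ring'):print(n,[(np.round(d['position'],3),d['score']) for d in arm.pinpoint('top',n)])
arm.grab_frame('scene')
print([(np.round(d['position'],3),d['score']) for d in arm.pinpoint('scene','gate_ring')])
print([(np.round(d['position'],3),d['score']) for d in arm.find_in('scene','gate_ring')])
# cap centre from picture (top view 389,177), cap top z .199
print(ray('top',[[388.5,177.5]],.199))
st()
to(.65,-.19,.24,-90)"
```

```text
box1 [(array([0.477, 0.365, 0.044]), 0.72), (array([0.49 , 0.482, 0.042]), 0.46)]
gate_ring [(array([ 0.658, -0.184,  0.165]), 0.81)]
[(array([ 0.655, -0.184,  0.168]), 0.94), (array([ 0.453, -0.131,  0.141]), 0.48)]
[(array([ 0.624, -0.202,  0.149]), 0.71), (array([0.476, 0.47 , 0.061]), 0.49)]
[[ 0.64990579 -0.1757427 ]]
t 14.9 p [0.4805 0.3692 0.2948] r [ 3.140e+00 -2.000e-03 -1.559e+00] q [ 0.98  0.25 -0.14 -0.   -1.19 -0.97] F [ 0.1 -0.1 -0.2] w 0.0833 0.0
twist 0.012 dx,dy,dz [ 0.5592 -0.1695 -0.0112]
```

Call:
move_arm(increments=[{"dx": 0.04,"dy": -0.0125,"dz": 0,"twist": 0.012,"jaw": 1},{"dx": 0.04,"dy": -0.0125,"dz": 0,"twist": 0,"jaw": 1},{"dx": 0.04,"dy": -0.0125,"dz": 0,"twist": 0,"jaw": 1},{"dx": 0.04,"dy": -0.0125,"dz": 0,"twist": 0,"jaw": 1},{"dx": 0.04,"dy": -0.0125,"dz": 0,"twist": 0,"jaw": 1},{"dx": 0.04,"dy": -0.0125,"dz": 0,"twist": 0,"jaw": 1},{"dx": 0.04,"dy": -0.0125,"dz": 0,"twist": 0,"jaw": 1},{"dx": 0.04,"dy": -0.0125,"dz": 0,"twist": 0,"jaw": 1},{"dx": 0.04,"dy": -0.0125,"dz": 0,"twist": 0,"jaw": 1},{"dx": 0.04,"dy": -0.0125,"dz": 0,"twist": 0,"jaw": 1},{"dx": 0.04,"dy": -0.0125,"dz": 0,"twist": 0,"jaw": 1},{"dx": 0.04,"dy": -0.0125,"dz": 0,"twist": 0,"jaw": 1}])

```text
t: 15.9
eef_pos: [0.6305, -0.1096, 0.2948]
ee_rot: [3.139, -0.0, -1.571]
force: [0.1, 1.0, 0.0]
width: 0.0876
gripper_force: 0.0
```

Call:
move_arm(increments=[{"dx": 0.04,"dy": -0.0125,"dz": 0,"twist": 0,"jaw": 1},{"dx": 0.033,"dy": -0.012,"dz": 0,"twist": 0,"jaw": 1},{"dx": 0,"dy": 0,"dz": 0,"twist": 0,"jaw": 1},{"dx": 0,"dy": 0,"dz": 0,"twist": 0,"jaw": 1},{"dx": 0,"dy": 0,"dz": 0,"twist": 0,"jaw": 1},{"dx": 0,"dy": 0,"dz": 0,"twist": 0,"jaw": 1}])

```text
t: 16.4
eef_pos: [0.6547, -0.1794, 0.2955]
ee_rot: [3.14, 0.0, -1.57]
force: [-0.5, -0.1, -0.4]
width: 0.0876
gripper_force: 0.0
```

```bash
python3 -c "
from h import *
st();to(.655,-.183,.159,-90)
cv2.imwrite('pics/d.png',cv2.resize(arm.grab_frame('scene')[130:330,280:500],None,fx=2.5,fy=2.5))"
```

```text
t 16.4 p [ 0.6547 -0.1794  0.2955] r [ 3.14  0.   -1.57] q [ 0.02  0.36  0.03 -0.   -1.24 -0.02] F [-0.5 -0.1 -0.4] w 0.0876 0.0
twist 0.001 dx,dy,dz [ 0.0036 -0.0003  0.0705]
```

View pics/d.png

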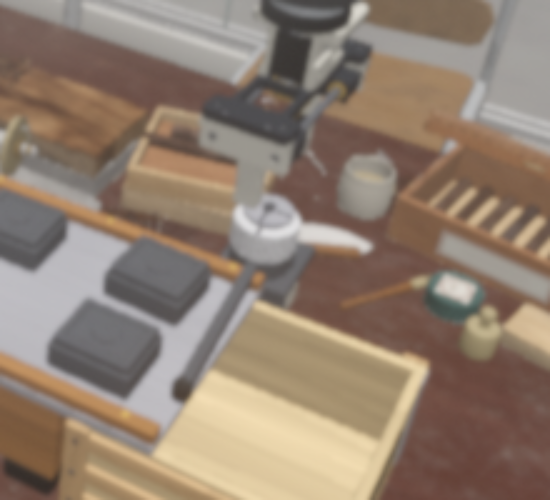

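The gripper stands over the collar at crop (265,225), with the near finger at (250,190). I'll descend and grip the ring.

Call:
move_arm(increments=[{"dx": 0.0036,"dy": 0,"dz": 0.02,"twist": 0,"jaw": 1},{"dx": 0,"dy": 0,"dz": 0.02,"twist": 0,"jaw": 1},{"dx": 0,"dy": 0,"dz": 0.02,"twist": 0,"jaw": 1},{"dx": 0,"dy": 0,"dz": 0.01,"twist": 0,"jaw": 1},{"dx": 0,"dy": 0,"dz": 0,"twist": 0,"jaw": 1},{"dx": 0,"dy": 0,"dz": 0,"twist": 0,"jaw": 1}])

```text
t: 16.95
eef_pos: [0.6551, -0.1832, 0.2266]
ee_rot: [3.141, -0.0, -1.569]
force: [-0.1, 0.1, 0.4]
width: 0.0875
gripper_force: 0.0
```

Call:
move_arm(increments=[{"dx": 0,"dy": 0,"dz": 0,"twist": 0,"jaw": 0.3},{"dx": 0,"dy": 0,"dz": 0,"twist": 0,"jaw": 0.3},{"dx": 0,"dy": 0,"dz": 0,"twist": 0,"jaw": -1},{"dx": 0,"dy": 0,"dz": 0,"twist": 0,"jaw": -1},{"dx": 0,"dy": 0,"dz": 0,"twist": 0,"jaw": -1},{"dx": 0,"dy": 0,"dz": 0,"twist": 0,"jaw": -1}], force=10)

```text
t: 17.45
eef_pos: [0.6569, -0.1839, 0.227]
ee_rot: [-3.137, -0.0, -1.571]
force: [6.3, 0.3, -1.4]
width: 0.0621
gripper_force: 10.0
```

```bash
python3 -c "
from h import *
st();s=arm.get_state();print(s['moment'])"
```

```text
t 17.45 p [ 0.6569 -0.1839  0.227 ] r [-3.137 -0.    -1.571] q [ 0.01  0.41 -0.06  0.   -1.09 -0.01] F [ 6.3  0.3 -1.4] w 0.0621 10.0
[-0.03081405 -2.18791144 -0.06302482]
```

Call:
move_arm(increments=[{"dx": 0,"dy": -0.002,"dz": 0,"twist": 0,"jaw": -1},{"dx": 0,"dy": 0,"dz": 0,"twist": 0,"jaw": -1},{"dx": 0,"dy": 0,"dz": 0,"twist": -0.1,"jaw": -1},{"dx": 0,"dy": 0,"dz": 0,"twist": -0.1,"jaw": -1},{"dx": 0,"dy": 0,"dz": 0,"twist": -0.1,"jaw": -1},{"dx": 0,"dy": 0,"dz": 0,"twist": -0.1,"jaw": -1},{"dx": 0,"dy": 0,"dz": 0,"twist": -0.1,"jaw": -1},{"dx": 0,"dy": 0,"dz": 0,"twist": -0.1,"jaw": -1},{"dx": 0,"dy": 0,"dz": 0,"twist": 0,"jaw": -1}], force=50)

```text
t: 18.2
eef_pos: [0.6576, -0.1838, 0.227]
ee_rot: [-3.14, -0.001, -0.966]
force: [0.9, 2.0, 4.0]
width: 0.0613
gripper_force: 50.0
```

```bash
python3 -c "
from h import *
st();s=arm.get_state();print(s['moment'])
arm.grab_frame('top')
print([(np.round(d['position'],3),d['score']) for d in arm.pinpoint('top','gate_tip')])"
```

```text
t 18.2 p [ 0.6576 -0.1838  0.227 ] r [-3.14e+00 -1.00e-03 -9.66e-01] q [ 0.01  0.41 -0.06 -0.   -1.1   0.59] F [0.9 2.  4. ] w 0.0613 50.0
[ 0.82034577 -0.4956842   0.1059825 ]
[(array([ 0.499, -0.316,  0.137]), 0.69)]
```

Call:
move_arm(increments=[{"dx": 0,"dy": 0,"dz": 0,"twist": -0.1,"jaw": -1},{"dx": 0,"dy": 0,"dz": 0,"twist": -0.1,"jaw": -1},{"dx": 0,"dy": 0,"dz": 0,"twist": -0.1,"jaw": -1},{"dx": 0,"dy": 0,"dz": 0,"twist": -0.1,"jaw": -1},{"dx": 0,"dy": 0,"dz": 0,"twist": -0.1,"jaw": -1},{"dx": 0,"dy": 0,"dz": 0,"twist": -0.1,"jaw": -1},{"dx": 0,"dy": 0,"dz": 0,"twist": -0.1,"jaw": -1},{"dx": 0,"dy": 0,"dz": 0,"twist": -0.1,"jaw": -1},{"dx": 0,"dy": 0,"dz": 0,"twist": -0.1,"jaw": -1},{"dx": 0,"dy": 0,"dz": 0,"twist": -0.08,"jaw": -1},{"dx": 0,"dy": 0,"dz": 0,"twist": 0,"jaw": -1},{"dx": 0,"dy": 0,"dz": 0,"twist": 0,"jaw": -1}])

```text
t: 19.3
eef_pos: [0.6578, -0.1831, 0.2268]
ee_rot: [-3.141, -0.002, 0.006]
force: [2.6, 5.1, 3.4]
width: 0.0611
gripper_force: 50.0
```

```bash
python3 -c "
from h import *
st();s=arm.get_state();print(s['moment'])
cv2.imwrite('pics/e.png',cv2.resize(arm.grab_frame('top')[130:310,280:500],None,fx=3,fy=3))
print([(np.round(d['position'],3),d['score']) for d in arm.pinpoint('top','gate_tip')])"
```

```text
t 19.3 p [ 0.6578 -0.1831  0.2268] r [-3.141e+00 -2.000e-03  6.000e-03] q [ 0.01  0.41 -0.06 -0.   -1.1   1.56] F [2.6 5.1 3.4] w 0.0611 50.0
[ 1.91630523 -0.8240943  -0.13824918]
[(array([ 0.667, -0.387,  0.138]), 0.62)]
```

View pics/e.png

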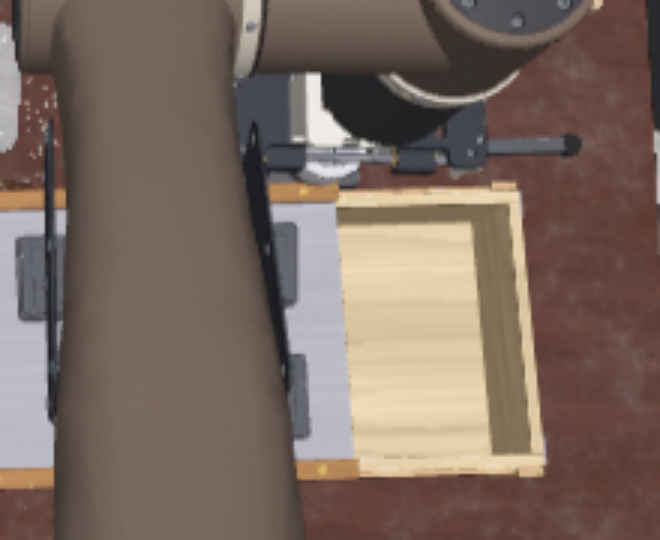

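The gate arm lies along the crate's far side with its tip at crop (570,145), so it is open (about 1.57). I'll release and rise.

Call:
move_arm(increments=[{"dx": 0,"dy": 0,"dz": 0,"twist": 0,"jaw": 1},{"dx": 0,"dy": 0,"dz": 0,"twist": 0,"jaw": 1},{"dx": 0,"dy": 0,"dz": 0,"twist": 0,"jaw": 1},{"dx": 0,"dy": 0,"dz": -0.03,"twist": 0,"jaw": 1},{"dx": 0,"dy": 0,"dz": -0.03,"twist": 0,"jaw": 1},{"dx": 0,"dy": 0,"dz": -0.03,"twist": 0,"jaw": 1},{"dx": 0,"dy": 0,"dz": -0.02,"twist": 0,"jaw": 1},{"dx": 0,"dy": 0,"dz": 0,"twist": 0,"jaw": 1}])

```text
t: 20.07
eef_pos: [0.6581, -0.1847, 0.3416]
ee_rot: [3.14, -0.007, 0.008]
force: [-0.3, 0.4, 1.0]
width: 0.0872
gripper_force: 0.0
```

Call:
move_arm(increments=[{"dx": -0.03,"dy": -0.03,"dz": 0,"twist": 0.12,"jaw": -0.5},{"dx": 0,"dy": -0.04,"dz": 0,"twist": 0.12,"jaw": -0.5},{"dx": 0,"dy": -0.04,"dz": 0,"twist": 0.12,"jaw": -0.5},{"dx": 0,"dy": -0.03,"dz": 0,"twist": 0.12,"jaw": -0.5},{"dx": 0,"dy": -0.03,"dz": 0,"twist": 0.12,"jaw": -0.5},{"dx": 0,"dy": -0.02,"dz": 0,"twist": 0.12,"jaw": -0.5},{"dx": 0,"dy": 0,"dz": 0,"twist": 0.12,"jaw": -0.5},{"dx": 0,"dy": 0,"dz": 0,"twist": 0.12,"jaw": -0.5},{"dx": 0,"dy": 0,"dz": 0,"twist": 0.12,"jaw": -0.5},{"dx": 0,"dy": 0,"dz": 0,"twist": 0.12,"jaw": -0.5},{"dx": 0,"dy": 0,"dz": 0,"twist": 0.12,"jaw": -0.5},{"dx": 0,"dy": 0,"dz": 0,"twist": 0.12,"jaw": -0.5}])

```text
t: 21.07
eef_pos: [0.6754, -0.0049, 0.3353]
ee_rot: [3.14, -0.0, -1.438]
force: [0.3, 0.1, 0.0]
width: 0.0223
gripper_force: 0.0
```

```bash
python3 -c "
from h import *
st()
for c in ('top','scene'):
    arm.grab_frame(c)
    print(c,[np.round(r[:6],3).tolist() for r in rects('iron1',.161,c)])
    print([(np.round(d['position'],3).tolist(),round(d['score'],2)) for d in arm.pinpoint(c,'iron1')])
print([(np.round(d['position'],3),d['score']) for d in arm.pinpoint('top','gate_tip')+arm.pinpoint('scene','gate_tip')])
"
```

```text
t 21.07 p [ 0.6754 -0.0049  0.3353] r [ 3.14  -0.    -1.438] q [ 0.28  0.34  0.08  0.   -1.31 -0.15] F [0.3 0.1 0. ] w 0.0223 0.0
top [[0.452, -0.125, 0.081, 0.064, -0.897, 0.95], [0.559, -0.118, 0.071, 0.085, 0.008, 0.86], [0.668, 0.008, 0.051, 0.03, -27.215, 0.63], [0.543, 0.026, 0.07, 0.08, 1.537, 0.56]]
[([0.452, -0.128, 0.138], 0.86), ([0.547, 0.024, 0.14], 0.56), ([0.76, -0.167, 0.001], 0.27)]
scene [[0.523, 0.012, 0.103, 0.093, 6.731, 0.88], [0.538, -0.133, 0.091, 0.101, -0.109, 0.8], [0.433, -0.139, 0.097, 0.087, 6.321, 0.74], [0.522, 0.147, 0.104, 0.1, -1.955, 0.57]]
[([0.545, 0.166, 0.142], 0.89), ([0.561, -0.126, 0.141], 0.84), ([0.546, 0.026, 0.14], 0.66), ([0.451, -0.13, 0.144], 0.57)]
[(array([ 0.666, -0.39 ,  0.137]), 0.94), (array([ 0.672, -0.384,  0.139]), 0.79)]
```

```bash
cat >> h.py <<'E'
def w(xb,yb,a=np.radians(3)):return .499+xb*np.cos(a)-yb*np.sin(a),.025+xb*np.sin(a)+yb*np.cos(a)
def b(x,y,a=np.radians(3)):
    dx,dy=x-.499,y-.025;return round(dx*np.cos(a)+dy*np.sin(a),3),round(-dx*np.sin(a)+dy*np.cos(a),3)
def tb(xb,yb,z):to(*w(xb,yb),z,-87)
E
python3 -c "
from h import *
for p in ((.4515,-.128),(.5615,-.123),(.546,.025),(.543,.166),(.656,-.183)):print(b(*p))
tb(-.055,-.075,.2)"
```

```text
(np.float64(-0.055), np.float64(-0.15))
(np.float64(0.055), np.float64(-0.151))
(np.float64(0.047), np.float64(-0.002))
(np.float64(0.051), np.float64(0.139))
(np.float64(0.146), np.float64(-0.216))
twist 0.09 dx,dy,dz [0.0362 0.23   0.07  ]
```

Call:
move_arm(increments=[{"dx": 0,"dy": 0,"dz": 0,"twist": 0.09,"jaw": -0.5},{"dx": 0.006,"dy": 0.0385,"dz": 0,"twist": 0,"jaw": -0.5},{"dx": 0.006,"dy": 0.0385,"dz": 0,"twist": 0,"jaw": -0.5},{"dx": 0.006,"dy": 0.0385,"dz": 0,"twist": 0,"jaw": -0.5},{"dx": 0.006,"dy": 0.0385,"dz": 0,"twist": 0,"jaw": -0.5},{"dx": 0.006,"dy": 0.0385,"dz": 0,"twist": 0,"jaw": -0.5},{"dx": 0.006,"dy": 0.0385,"dz": 0,"twist": 0,"jaw": -0.5},{"dx": 0,"dy": 0,"dz": 0.035,"twist": 0,"jaw": -0.5},{"dx": 0,"dy": 0,"dz": 0.035,"twist": 0,"jaw": -0.5},{"dx": 0,"dy": 0,"dz": 0,"twist": 0,"jaw": -0.5},{"dx": 0,"dy": 0,"dz": 0,"twist": 0,"jaw": -0.5},{"dx": 0,"dy": 0,"dz": 0,"twist": 0,"jaw": -0.5}])

```text
t: 22.47
eef_pos: [0.4481, -0.052, 0.2678]
ee_rot: [-3.14, -0.001, -1.519]
force: [1.3, 0.1, 0.4]
width: 0.0219
gripper_force: 0.0
```

```bash
python3 -c "
from h import *
st()
tb(-.055,-.075,.138)
cv2.imwrite('pics/f.png',cv2.resize(arm.grab_frame('scene')[150:400,160:460],None,fx=2,fy=2))
print([(np.round(d['position'],3).tolist(),round(d['score'],2)) for d in arm.pinpoint('scene','iron1')])
"
```

```text
t 22.47 p [ 0.4481 -0.052   0.2678] r [-3.140e+00 -1.000e-03 -1.519e+00] q [ 0.32 -0.   -0.5   0.   -1.07 -0.27] F [1.3 0.1 0.4] w 0.0219 0.0
twist -0.001 dx,dy,dz [0.0007 0.0001 0.0638]
[([0.559, -0.126, 0.141], 0.9), ([0.544, 0.167, 0.141], 0.71), ([0.451, -0.132, 0.142], 0.68), ([0.545, 0.029, 0.141], 0.62)]
```

View pics/f.png

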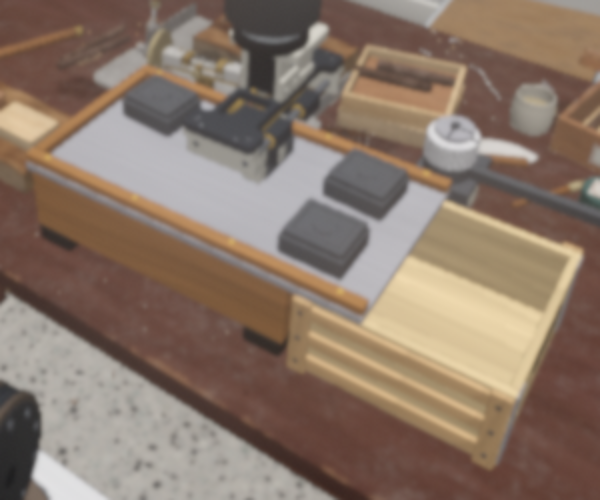

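The gripper hangs behind the near front iron at crop (325,235). The gate arm points away from the lane, which is clear. I'll descend and push.

Call:
move_arm(increments=[{"dx": 0,"dy": 0,"dz": 0.025,"twist": 0,"jaw": -0.5},{"dx": 0,"dy": 0,"dz": 0.025,"twist": 0,"jaw": -0.5},{"dx": 0,"dy": 0,"dz": 0.013,"twist": 0,"jaw": -0.5},{"dx": 0,"dy": 0,"dz": 0,"twist": 0,"jaw": -0.5},{"dx": 0.01,"dy": 0,"dz": 0,"twist": 0,"jaw": -0.5},{"dx": 0.01,"dy": 0,"dz": 0,"twist": 0,"jaw": -0.5},{"dx": 0.01,"dy": 0,"dz": 0,"twist": 0,"jaw": -0.5},{"dx": 0.01,"dy": 0,"dz": 0,"twist": 0,"jaw": -0.5},{"dx": 0.01,"dy": 0,"dz": 0,"twist": 0,"jaw": -0.5},{"dx": 0.01,"dy": 0,"dz": 0,"twist": 0,"jaw": -0.5}])

```text
t: 23.4
eef_pos: [0.4511, -0.1122, 0.2046]
ee_rot: [-3.138, 0.002, -1.521]
force: [-0.7, 8.4, 2.5]
width: 0.0223
gripper_force: 4.4
```

```bash
python3 -c "
from h import *
st()
print(b(*arm.get_state()['eef_pos'][:2]))
arm.grab_frame('scene')
print([(b(*d['position'][:2]),np.round(d['position'],3).tolist(),round(d['score'],2)) for d in arm.pinpoint('scene','iron1')])
"
```

```text
t 23.4 p [ 0.4511 -0.1122  0.2046] r [-3.138e+00  2.000e-03 -1.521e+00] q [ 0.18  0.09 -0.56 -0.   -0.92 -0.13] F [-0.7  8.4  2.5] w 0.0223 4.4
(np.float64(-0.055), np.float64(-0.135))
[((np.float64(-0.054), np.float64(-0.187)), [0.455, -0.165, 0.142], 0.83), ((np.float64(0.048), np.float64(0.002)), [0.546, 0.029, 0.141], 0.8), ((np.float64(0.05), np.float64(0.139)), [0.542, 0.167, 0.144], 0.68), ((np.float64(0.054), np.float64(-0.153)), [0.561, -0.125, 0.141], 0.57)]
```

Call:
move_arm(increments=[{"dx": 0.012,"dy": 0,"dz": 0,"twist": 0,"jaw": -0.5},{"dx": 0.012,"dy": 0,"dz": 0,"twist": 0,"jaw": -0.5},{"dx": 0.012,"dy": 0,"dz": 0,"twist": 0,"jaw": -0.5},{"dx": 0.012,"dy": 0,"dz": 0,"twist": 0,"jaw": -0.5},{"dx": 0.012,"dy": 0,"dz": 0,"twist": 0,"jaw": -0.5},{"dx": 0.012,"dy": 0,"dz": 0,"twist": 0,"jaw": -0.5},{"dx": 0.012,"dy": 0,"dz": 0,"twist": 0,"jaw": -0.5},{"dx": 0,"dy": 0,"dz": 0,"twist": 0,"jaw": -0.5},{"dx": 0,"dy": 0,"dz": 0,"twist": 0,"jaw": -0.5},{"dx": 0,"dy": 0,"dz": 0,"twist": 0,"jaw": -0.5}])

```text
t: 24.33
eef_pos: [0.4541, -0.196, 0.2035]
ee_rot: [-3.141, -0.0, -1.521]
force: [0.6, 0.1, 0.3]
width: 0.0217
gripper_force: 0.0
```

```bash
python3 -c "
from h import *
st()
print(b(*arm.get_state()['eef_pos'][:2]))
cv2.imwrite('pics/g.png',cv2.resize(arm.grab_frame('scene')[150:400,160:460],None,fx=2,fy=2))
print([(b(*d['position'][:2]),np.round(d['position'],3).tolist(),round(d['score'],2)) for d in arm.pinpoint('scene','iron1')])
"
```

```text
t 24.33 p [ 0.4541 -0.196   0.2035] r [-3.141 -0.    -1.521] q [-0.01  0.14 -0.5   0.   -0.93  0.06] F [0.6 0.1 0.3] w 0.0217 0.0
(np.float64(-0.056), np.float64(-0.218))
[((np.float64(-0.052), np.float64(-0.273)), [0.462, -0.251, 0.048], 0.77), ((np.float64(0.053), np.float64(0.138)), [0.545, 0.166, 0.144], 0.61), ((np.float64(0.052), np.float64(-0.155)), [0.559, -0.127, 0.142], 0.6), ((np.float64(0.046), np.float64(-0.001)), [0.545, 0.026, 0.143], 0.59), ((np.float64(0.013), np.float64(0.451)), [0.488, 0.476, 0.04], 0.56)]
```

View pics/g.png

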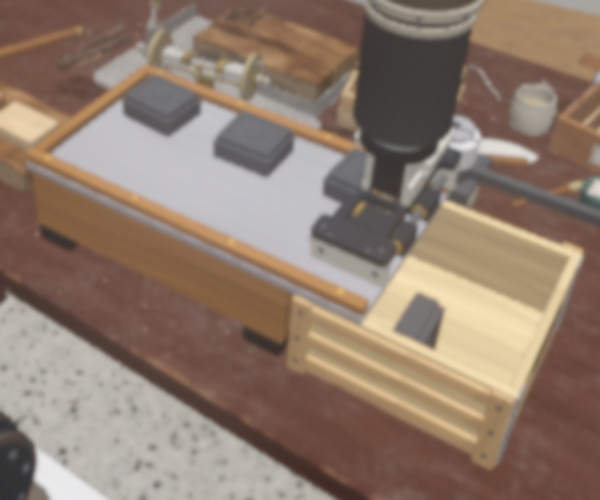

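Iron A is in the crate, standing on end at crop (420,318). The next one is the far front iron. I'll push it faster so that it lands farther off.

Call:
move_arm(increments=[{"dx": -0.01,"dy": 0,"dz": -0.035,"twist": 0,"jaw": -0.5},{"dx": -0.01,"dy": 0,"dz": -0.035,"twist": 0,"jaw": -0.5},{"dx": -0.025,"dy": -0.02,"dz": 0,"twist": 0,"jaw": -0.5},{"dx": -0.025,"dy": -0.03,"dz": 0,"twist": 0,"jaw": -0.5},{"dx": -0.025,"dy": -0.03,"dz": 0,"twist": 0,"jaw": -0.5},{"dx": -0.025,"dy": -0.029,"dz": 0,"twist": 0,"jaw": -0.5},{"dx": -0.023,"dy": 0,"dz": 0,"twist": 0,"jaw": -0.5},{"dx": 0,"dy": 0,"dz": 0,"twist": 0,"jaw": -0.5},{"dx": 0,"dy": 0,"dz": 0,"twist": 0,"jaw": -0.5}])

```text
t: 25.18
eef_pos: [0.5558, -0.046, 0.2728]
ee_rot: [3.141, -0.0, -1.518]
force: [-0.1, 0.4, -0.1]
width: 0.022
gripper_force: 0.0
```

```bash
python3 -c "
from h import *
st()
tb(.053,-.077,.147)
for c in('scene','top'):
    arm.grab_frame(c)
    print([(b(*d['position'][:2]),np.round(d['position'],3).tolist(),round(d['score'],2)) for d in arm.pinpoint(c,'iron1')])
"
```

```text
t 25.18 p [ 0.5558 -0.046   0.2728] r [ 3.141 -0.    -1.518] q [ 0.27  0.18 -0.28 -0.   -1.11 -0.22] F [-0.1  0.4 -0.1] w 0.022 0.0
twist 0.001 dx,dy,dz [0.0031 0.     0.0598]
[((np.float64(0.048), np.float64(0.002)), [0.547, 0.03, 0.141], 0.79), ((np.float64(-0.052), np.float64(-0.274)), [0.461, -0.251, 0.049], 0.64), ((np.float64(0.054), np.float64(-0.153)), [0.561, -0.125, 0.141], 0.58)]
[((np.float64(0.052), np.float64(-0.003)), [0.551, 0.025, 0.138], 0.76), ((np.float64(0.059), np.float64(-0.151)), [0.566, -0.122, 0.142], 0.7), ((np.float64(-0.051), np.float64(-0.268)), [0.462, -0.245, 0.045], 0.58)]
```

Call:
move_arm(increments=[{"dx": 0.003,"dy": -0.001,"dz": 0.025,"twist": 0,"jaw": -0.5},{"dx": 0,"dy": 0,"dz": 0.025,"twist": 0,"jaw": -0.5},{"dx": 0,"dy": 0,"dz": 0.01,"twist": 0,"jaw": -0.5},{"dx": 0,"dy": 0,"dz": 0,"twist": 0,"jaw": -0.5},{"dx": 0.01,"dy": 0,"dz": 0,"twist": 0,"jaw": -0.5},{"dx": 0.012,"dy": 0,"dz": 0,"twist": 0,"jaw": -0.5},{"dx": 0.016,"dy": 0,"dz": 0,"twist": 0,"jaw": -0.5},{"dx": 0.022,"dy": 0,"dz": 0,"twist": 0,"jaw": -0.5},{"dx": 0.03,"dy": 0,"dz": 0,"twist": 0,"jaw": -0.5},{"dx": 0.036,"dy": 0,"dz": 0,"twist": 0,"jaw": -0.5},{"dx": 0.022,"dy": 0,"dz": 0,"twist": 0,"jaw": -0.5},{"dx": 0,"dy": 0,"dz": 0,"twist": 0,"jaw": -0.5}])

```text
t: 26.38
eef_pos: [0.5648, -0.2028, 0.2147]
ee_rot: [-3.14, -0.001, -1.523]
force: [0.6, 0.6, -0.7]
width: 0.0221
gripper_force: 0.0
```

Call:
move_arm(increments=[{"dx": 0,"dy": 0,"dz": 0,"twist": 0,"jaw": -0.5},{"dx": 0,"dy": 0,"dz": -0.035,"twist": 0,"jaw": -0.5},{"dx": -0.01,"dy": 0,"dz": -0.035,"twist": 0,"jaw": -0.5},{"dx": -0.035,"dy": 0,"dz": 0,"twist": 0,"jaw": -0.5},{"dx": -0.035,"dy": 0,"dz": 0,"twist": 0,"jaw": -0.5},{"dx": -0.035,"dy": 0,"dz": 0,"twist": 0,"jaw": -0.5},{"dx": -0.035,"dy": 0,"dz": 0,"twist": 0,"jaw": -0.5},{"dx": -0.035,"dy": 0,"dz": 0,"twist": 0,"jaw": -0.5},{"dx": -0.035,"dy": 0,"dz": 0,"twist": 0,"jaw": -0.5},{"dx": -0.035,"dy": 0,"dz": 0,"twist": 0,"jaw": -0.5},{"dx": -0.03,"dy": 0,"dz": 0,"twist": 0,"jaw": -0.5},{"dx": 0,"dy": 0,"dz": 0,"twist": 0,"jaw": -0.5}])

```text
t: 27.38
eef_pos: [0.5501, 0.0908, 0.2843]
ee_rot: [-3.139, 0.001, -1.516]
force: [0.1, -0.9, 0.2]
width: 0.0219
gripper_force: 0.0
```

```bash
python3 -c "
from h import *
st()
print(b(*arm.get_state()['eef_pos'][:2]))
f=arm.grab_frame('top')
cv2.imwrite('pics/i.png',cv2.resize(f[170:310,200:480],None,fx=2.5,fy=2.5))
for c in('top','scene'):
    if c=='scene':arm.grab_frame(c)
    print([(b(*d['position'][:2]),np.round(d['position'],3).tolist(),round(d['score'],2)) for d in arm.pinpoint(c,'iron1')])
"
```

```text
t 27.38 p [0.5501 0.0908 0.2843] r [-3.139e+00  1.000e-03 -1.516e+00] q [ 0.51  0.17 -0.26 -0.   -1.13 -0.46] F [ 0.1 -0.9  0.2] w 0.0219 0.0
(np.float64(0.054), np.float64(0.063))
[((np.float64(0.052), np.float64(-0.004)), [0.551, 0.023, 0.138], 0.78), ((np.float64(0.058), np.float64(-0.343)), [0.574, -0.314, 0.05], 0.7), ((np.float64(0.249), np.float64(-0.207)), [0.758, -0.168, -0.001], 0.67), ((np.float64(-0.051), np.float64(-0.269)), [0.463, -0.246, 0.048], 0.66), ((np.float64(0.053), np.float64(0.137)), [0.545, 0.165, 0.145], 0.49)]
[((np.float64(0.058), np.float64(-0.346)), [0.575, -0.317, 0.053], 0.79), ((np.float64(0.047), np.float64(-0.0)), [0.546, 0.027, 0.142], 0.79), ((np.float64(0.051), np.float64(0.141)), [0.542, 0.169, 0.142], 0.75), ((np.float64(-0.053), np.float64(-0.271)), [0.46, -0.248, 0.05], 0.59)]
```

View pics/i.png

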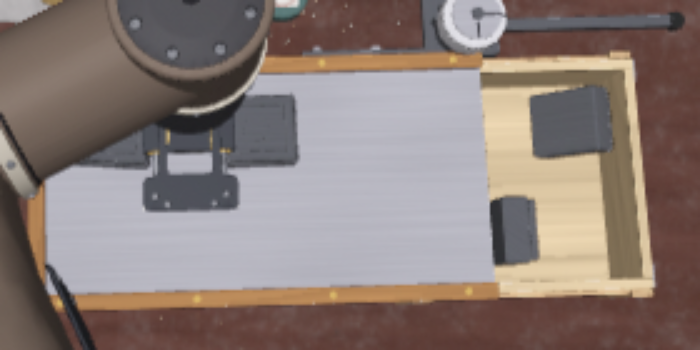

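B leans on the crate's far wall at crop (570,122), and A stands at (515,230). Next is the middle iron C, which I'll push slowly at the end.

Call:
move_arm(increments=[{"dx": -0.006,"dy": 0.003,"dz": 0.03,"twist": 0.003,"jaw": -0.5},{"dx": 0,"dy": 0,"dz": 0.03,"twist": 0,"jaw": -0.5},{"dx": 0,"dy": 0,"dz": 0.011,"twist": 0,"jaw": -0.5},{"dx": 0,"dy": 0,"dz": 0,"twist": 0,"jaw": -0.5},{"dx": 0.01,"dy": 0,"dz": 0,"twist": 0,"jaw": -0.5},{"dx": 0.012,"dy": 0,"dz": 0,"twist": 0,"jaw": -0.5},{"dx": 0.015,"dy": 0,"dz": 0,"twist": 0,"jaw": -0.5},{"dx": 0.018,"dy": 0,"dz": 0,"twist": 0,"jaw": -0.5},{"dx": 0.02,"dy": 0,"dz": 0,"twist": 0,"jaw": -0.5},{"dx": 0.02,"dy": 0,"dz": 0,"twist": 0,"jaw": -0.5},{"dx": 0.02,"dy": 0,"dz": 0,"twist": 0,"jaw": -0.5},{"dx": 0.015,"dy": 0,"dz": 0,"twist": 0,"jaw": -0.5}])

```text
t: 28.58
eef_pos: [0.5536, -0.039, 0.2139]
ee_rot: [-3.139, 0.002, -1.524]
force: [0.1, 7.2, -0.8]
width: 0.0218
gripper_force: 3.6
```

```bash
python3 -c "
from h import *
st()
print(b(*arm.get_state()['eef_pos'][:2]))
arm.grab_frame('scene')
print([(b(*d['position'][:2]),np.round(d['position'],3).tolist(),round(d['score'],2)) for d in arm.pinpoint('scene','iron1')])
"
```

```text
t 28.58 p [ 0.5536 -0.039   0.2139] r [-3.139e+00  2.000e-03 -1.524e+00] q [ 0.28  0.23 -0.36 -0.   -0.98 -0.23] F [ 0.1  7.2 -0.8] w 0.0218 3.6
(np.float64(0.051), np.float64(-0.067))
[((np.float64(0.05), np.float64(0.141)), [0.541, 0.168, 0.141], 0.84), ((np.float64(-0.054), np.float64(-0.271)), [0.459, -0.249, 0.046], 0.77), ((np.float64(0.057), np.float64(-0.344)), [0.574, -0.316, 0.051], 0.7), ((np.float64(0.044), np.float64(-0.116)), [0.549, -0.088, 0.145], 0.58)]
```

Call:
move_arm(increments=[{"dx": 0.015,"dy": 0,"dz": 0,"twist": 0,"jaw": -0.5},{"dx": 0.015,"dy": 0,"dz": 0,"twist": 0,"jaw": -0.5},{"dx": 0.014,"dy": 0,"dz": 0,"twist": 0,"jaw": -0.5},{"dx": 0.014,"dy": 0,"dz": 0,"twist": 0,"jaw": -0.5},{"dx": 0.013,"dy": 0,"dz": 0,"twist": 0,"jaw": -0.5},{"dx": 0.013,"dy": 0,"dz": 0,"twist": 0,"jaw": -0.5},{"dx": 0.012,"dy": 0,"dz": 0,"twist": 0,"jaw": -0.5},{"dx": 0.012,"dy": 0,"dz": 0,"twist": 0,"jaw": -0.5},{"dx": 0.012,"dy": 0,"dz": 0,"twist": 0,"jaw": -0.5},{"dx": 0.012,"dy": 0,"dz": 0,"twist": 0,"jaw": -0.5},{"dx": 0.012,"dy": 0,"dz": 0,"twist": 0,"jaw": -0.5},{"dx": 0.012,"dy": 0,"dz": 0,"twist": 0,"jaw": -0.5}])

```text
t: 29.68
eef_pos: [0.5607, -0.1943, 0.2135]
ee_rot: [-3.14, -0.001, -1.523]
force: [-0.0, 0.4, -0.7]
width: 0.0221
gripper_force: 0.0
```

Call:
move_arm(increments=[{"dx": 0,"dy": 0,"dz": 0,"twist": 0,"jaw": -0.5},{"dx": 0,"dy": 0,"dz": -0.035,"twist": 0,"jaw": -0.5},{"dx": -0.01,"dy": 0,"dz": -0.035,"twist": 0,"jaw": -0.5},{"dx": -0.035,"dy": 0,"dz": 0,"twist": 0,"jaw": -0.5},{"dx": -0.035,"dy": 0,"dz": 0,"twist": 0,"jaw": -0.5},{"dx": -0.035,"dy": 0,"dz": 0,"twist": 0,"jaw": -0.5},{"dx": -0.035,"dy": 0,"dz": 0,"twist": 0,"jaw": -0.5},{"dx": -0.035,"dy": 0,"dz": 0,"twist": 0,"jaw": -0.5},{"dx": -0.035,"dy": 0,"dz": 0,"twist": 0,"jaw": -0.5},{"dx": -0.035,"dy": 0,"dz": 0,"twist": 0,"jaw": -0.5},{"dx": -0.03,"dy": 0,"dz": 0,"twist": 0,"jaw": -0.5},{"dx": 0,"dy": 0,"dz": 0,"twist": 0,"jaw": -0.5}])

```text
t: 30.68
eef_pos: [0.5468, 0.0951, 0.2824]
ee_rot: [-3.141, 0.0, -1.52]
force: [1.4, -0.9, 0.5]
width: 0.0221
gripper_force: 0.0
```

```bash
python3 -c "
from h import *
st()
print(b(*arm.get_state()['eef_pos'][:2]))
f=arm.grab_frame('top')
cv2.imwrite('pics/j.png',cv2.resize(f[170:310,200:480],None,fx=2.5,fy=2.5))
for c in('top','scene'):
    if c=='scene':arm.grab_frame(c)
    print([(b(*d['position'][:2]),np.round(d['position'],3).tolist(),round(d['score'],2)) for d in arm.pinpoint(c,'iron1')])
"
```

```text
t 30.68 p [0.5468 0.0951 0.2824] r [-3.141  0.    -1.52 ] q [ 0.52  0.17 -0.27 -0.   -1.13 -0.47] F [ 1.4 -0.9  0.5] w 0.0221 0.0
(np.float64(0.051), np.float64(0.067))
[((np.float64(-0.056), np.float64(-0.265)), [0.457, -0.242, 0.047], 0.72), ((np.float64(0.049), np.float64(-0.292)), [0.563, -0.264, 0.047], 0.57), ((np.float64(0.052), np.float64(0.138)), [0.544, 0.166, 0.146], 0.48)]
[((np.float64(0.048), np.float64(-0.291)), [0.562, -0.263, 0.053], 0.93), ((np.float64(-0.052), np.float64(-0.271)), [0.462, -0.248, 0.047], 0.76), ((np.float64(0.057), np.float64(-0.347)), [0.574, -0.318, 0.052], 0.73), ((np.float64(0.052), np.float64(0.139)), [0.543, 0.167, 0.144], 0.72), ((np.float64(0.002), np.float64(-0.272)), [0.515, -0.246, 0.001], 0.34)]
```

View pics/j.png

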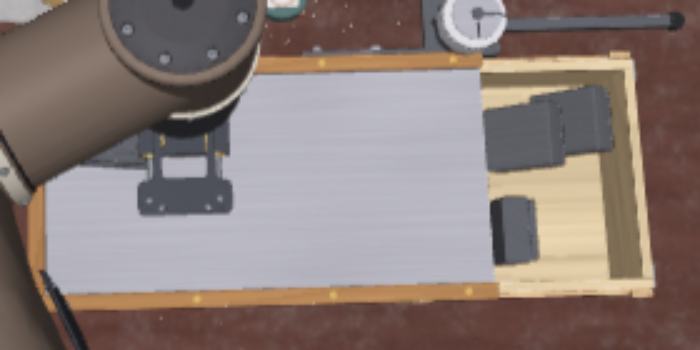

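C leans on B at crop (525,135). To keep the pile low, I'll straddle the last iron lightly and slide it, still on the plate, across to the near column before pushing it off.

Call:
move_arm(increments=[{"dx": -0.025,"dy": 0,"dz": 0,"twist": 0,"jaw": 1},{"dx": -0.025,"dy": 0,"dz": 0,"twist": 0,"jaw": 1},{"dx": -0.022,"dy": -0.001,"dz": 0,"twist": 0,"jaw": 1},{"dx": 0,"dy": 0,"dz": 0,"twist": 0,"jaw": 1},{"dx": 0,"dy": 0,"dz": 0,"twist": 0,"jaw": 1},{"dx": 0,"dy": 0,"dz": 0,"twist": 0,"jaw": 1},{"dx": 0,"dy": 0,"dz": 0.025,"twist": 0,"jaw": 1},{"dx": 0,"dy": 0,"dz": 0.025,"twist": 0,"jaw": 1},{"dx": 0,"dy": 0,"dz": 0.02,"twist": 0,"jaw": 1},{"dx": 0,"dy": 0,"dz": 0,"twist": 0,"jaw": 1},{"dx": 0,"dy": 0,"dz": 0,"twist": 0,"jaw": 1}])

```text
t: 31.8
eef_pos: [0.5442, 0.1617, 0.2117]
ee_rot: [3.14, -0.001, -1.525]
force: [0.3, -0.0, 0.0]
width: 0.0867
gripper_force: 0.0
```

Call:
move_arm(increments=[{"dx": 0,"dy": 0,"dz": 0,"twist": 0,"jaw": 0.4},{"dx": 0,"dy": 0,"dz": 0,"twist": 0,"jaw": 0.4},{"dx": 0,"dy": 0,"dz": 0,"twist": 0,"jaw": 0.4},{"dx": 0,"dy": 0,"dz": 0,"twist": 0,"jaw": 0.4}], force=5)

```text
t: 32.13
eef_pos: [0.543, 0.1628, 0.2128]
ee_rot: [3.139, 0.0, -1.524]
force: [-10.7, 2.4, 8.0]
width: 0.0691
gripper_force: 5.1
```

Call:
move_arm(increments=[{"dx": 0,"dy": 0.01,"dz": 0,"twist": 0,"jaw": 0.4},{"dx": 0,"dy": 0.01,"dz": 0,"twist": 0,"jaw": 0.4},{"dx": 0,"dy": 0.01,"dz": 0,"twist": 0,"jaw": 0.4},{"dx": 0,"dy": 0.01,"dz": 0,"twist": 0,"jaw": 0.4},{"dx": 0,"dy": 0.01,"dz": 0,"twist": 0,"jaw": 0.4},{"dx": 0,"dy": 0.01,"dz": 0,"twist": 0,"jaw": 0.4},{"dx": 0,"dy": 0.01,"dz": 0,"twist": 0,"jaw": 0.4},{"dx": 0,"dy": 0.01,"dz": 0,"twist": 0,"jaw": 0.4},{"dx": 0,"dy": 0.01,"dz": 0,"twist": 0,"jaw": 0.4},{"dx": 0,"dy": 0.01,"dz": 0,"twist": 0,"jaw": 0.4},{"dx": 0,"dy": 0,"dz": 0,"twist": 0,"jaw": 0.4}])

```text
t: 33.05
eef_pos: [0.4436, 0.1585, 0.2131]
ee_rot: [-3.14, 0.002, -1.523]
force: [-5.0, 1.1, 3.0]
width: 0.0687
gripper_force: 5.0
```

Call:
move_arm(increments=[{"dx": 0,"dy": 0,"dz": 0,"twist": 0,"jaw": 1},{"dx": 0,"dy": 0,"dz": 0,"twist": 0,"jaw": 1},{"dx": 0,"dy": 0,"dz": 0,"twist": 0,"jaw": 1},{"dx": 0,"dy": 0,"dz": -0.03,"twist": 0,"jaw": 1},{"dx": 0,"dy": 0,"dz": -0.03,"twist": 0,"jaw": 1},{"dx": 0,"dy": 0,"dz": -0.01,"twist": 0,"jaw": -0.5},{"dx": 0,"dy": 0,"dz": 0,"twist": 0,"jaw": -0.5},{"dx": 0,"dy": 0,"dz": 0,"twist": 0,"jaw": -0.5},{"dx": 0,"dy": 0,"dz": 0,"twist": 0,"jaw": -0.5}])

```text
t: 33.8
eef_pos: [0.4442, 0.158, 0.2811]
ee_rot: [3.14, -0.001, -1.524]
force: [-0.8, -0.1, -0.2]
width: 0.0665
gripper_force: 0.0
```

```bash
python3 -c "
from h import *
st()
print(b(*arm.get_state()['eef_pos'][:2]))
for c in('top','scene'):
    arm.grab_frame(c)
    print([(b(*d['position'][:2]),np.round(d['position'],3).tolist(),round(d['score'],2)) for d in arm.pinpoint(c,'iron1')])
"
```

```text
t 33.8 p [0.4442 0.158  0.2811] r [ 3.140e+00 -1.000e-03 -1.524e+00] q [ 0.76  0.03 -0.43 -0.   -1.11 -0.71] F [-0.8 -0.1 -0.2] w 0.0665 0.0
(np.float64(-0.048), np.float64(0.136))
[((np.float64(0.047), np.float64(-0.292)), [0.561, -0.264, 0.048], 0.97), ((np.float64(0.063), np.float64(-0.341)), [0.58, -0.313, 0.048], 0.72), ((np.float64(-0.055), np.float64(-0.269)), [0.459, -0.246, 0.047], 0.67)]
[((np.float64(0.044), np.float64(-0.286)), [0.558, -0.258, 0.052], 0.71), ((np.float64(0.058), np.float64(-0.346)), [0.575, -0.317, 0.051], 0.69), ((np.float64(-0.046), np.float64(0.139)), [0.446, 0.161, 0.145], 0.65)]
```

Call:
move_arm(increments=[{"dx": -0.035,"dy": 0,"dz": 0,"twist": 0,"jaw": -0.5},{"dx": -0.034,"dy": 0,"dz": 0,"twist": 0,"jaw": -0.5},{"dx": 0,"dy": 0,"dz": 0,"twist": 0,"jaw": -0.5},{"dx": 0,"dy": 0,"dz": 0,"twist": 0,"jaw": -0.5},{"dx": 0,"dy": 0,"dz": 0.03,"twist": 0,"jaw": -0.5},{"dx": 0,"dy": 0,"dz": 0.03,"twist": 0,"jaw": -0.5},{"dx": 0,"dy": 0,"dz": 0.009,"twist": 0,"jaw": -0.5},{"dx": 0,"dy": 0,"dz": 0,"twist": 0,"jaw": -0.5},{"dx": 0.008,"dy": 0,"dz": 0,"twist": 0,"jaw": -0.5},{"dx": 0.01,"dy": 0,"dz": 0,"twist": 0,"jaw": -0.5},{"dx": 0.012,"dy": 0,"dz": 0,"twist": 0,"jaw": -0.5},{"dx": 0.015,"dy": 0,"dz": 0,"twist": 0,"jaw": -0.5}])

```text
t: 35.0
eef_pos: [0.4444, 0.1831, 0.2149]
ee_rot: [-3.138, 0.004, -1.523]
force: [0.2, 5.6, -3.1]
width: 0.0218
gripper_force: 2.5
```

Call:
move_arm(increments=[{"dx": 0.015,"dy": 0,"dz": 0.003,"twist": 0,"jaw": -0.5},{"dx": 0.015,"dy": 0,"dz": 0.003,"twist": 0,"jaw": -0.5},{"dx": 0.015,"dy": 0,"dz": 0,"twist": 0,"jaw": -0.5},{"dx": 0.015,"dy": 0,"dz": 0,"twist": 0,"jaw": -0.5},{"dx": 0.015,"dy": 0,"dz": 0,"twist": 0,"jaw": -0.5},{"dx": 0.015,"dy": 0,"dz": 0,"twist": 0,"jaw": -0.5},{"dx": 0.015,"dy": 0,"dz": 0,"twist": 0,"jaw": -0.5},{"dx": 0.015,"dy": 0,"dz": 0,"twist": 0,"jaw": -0.5}])

```text
t: 35.67
eef_pos: [0.452, 0.0639, 0.2109]
ee_rot: [-3.132, 0.006, -1.523]
force: [0.0, 10.7, 7.3]
width: 0.0218
gripper_force: 5.6
```

```bash
python3 -c "
from h import *
st()
print(b(*arm.get_state()['eef_pos'][:2]))
for c in('top','scene'):
    arm.grab_frame(c)
    print([(b(*d['position'][:2]),np.round(d['position'],3).tolist(),round(d['score'],2)) for d in arm.pinpoint(c,'iron1')])
"
```

```text
t 35.67 p [0.452  0.0639 0.2109] r [-3.132  0.006 -1.523] q [ 0.57  0.06 -0.57 -0.   -0.92 -0.53] F [ 0.  10.7  7.3] w 0.0218 5.6
(np.float64(-0.045), np.float64(0.041))
[((np.float64(0.047), np.float64(-0.292)), [0.561, -0.265, 0.047], 0.91), ((np.float64(-0.055), np.float64(-0.269)), [0.458, -0.246, 0.049], 0.84), ((np.float64(0.061), np.float64(-0.342)), [0.578, -0.313, 0.051], 0.62), ((np.float64(-0.041), np.float64(-0.009)), [0.459, 0.014, 0.144], 0.47)]
[((np.float64(0.057), np.float64(-0.344)), [0.574, -0.316, 0.051], 0.9), ((np.float64(-0.043), np.float64(-0.013)), [0.457, 0.01, 0.142], 0.84), ((np.float64(0.046), np.float64(-0.286)), [0.56, -0.258, 0.053], 0.65), ((np.float64(-0.052), np.float64(-0.272)), [0.461, -0.25, 0.047], 0.62)]
```

Call:
move_arm(increments=[{"dx": 0.016,"dy": 0,"dz": 0,"twist": 0,"jaw": -0.5},{"dx": 0.02,"dy": 0,"dz": 0,"twist": 0,"jaw": -0.5},{"dx": 0.025,"dy": 0,"dz": 0,"twist": 0,"jaw": -0.5},{"dx": 0.03,"dy": 0,"dz": 0,"twist": 0,"jaw": -0.5},{"dx": 0.034,"dy": 0,"dz": 0,"twist": 0,"jaw": -0.5},{"dx": 0.038,"dy": 0,"dz": 0,"twist": 0,"jaw": -0.5},{"dx": 0.04,"dy": 0,"dz": 0,"twist": 0,"jaw": -0.5},{"dx": 0.04,"dy": 0,"dz": 0,"twist": 0,"jaw": -0.5},{"dx": 0.02,"dy": 0,"dz": 0,"twist": 0,"jaw": -0.5},{"dx": 0,"dy": 0,"dz": 0,"twist": 0,"jaw": -0.5},{"dx": 0,"dy": 0,"dz": 0,"twist": 0,"jaw": -0.5}])

```text
t: 36.78
eef_pos: [0.4611, -0.2011, 0.207]
ee_rot: [3.141, -0.0, -1.526]
force: [0.3, 0.1, -0.1]
width: 0.0219
gripper_force: 0.0
```

Call:
move_arm(increments=[{"dx": 0,"dy": 0,"dz": -0.035,"twist": 0,"jaw": -0.5},{"dx": -0.01,"dy": 0,"dz": -0.04,"twist": 0,"jaw": -0.5},{"dx": -0.035,"dy": 0,"dz": -0.02,"twist": 0,"jaw": -0.5},{"dx": -0.035,"dy": -0.02,"dz": 0,"twist": 0,"jaw": 0},{"dx": -0.035,"dy": -0.02,"dz": 0,"twist": 0,"jaw": 1},{"dx": -0.035,"dy": -0.02,"dz": 0,"twist": 0,"jaw": 1},{"dx": 0,"dy": 0,"dz": 0,"twist": 0,"jaw": 1},{"dx": 0,"dy": 0,"dz": 0,"twist": 0,"jaw": 1}])

```text
t: 37.45
eef_pos: [0.5145, -0.0447, 0.302]
ee_rot: [3.141, -0.0, -1.519]
force: [0.2, -0.5, 0.7]
width: 0.0498
gripper_force: 0.0
```

```bash
python3 -c "
from h import *
st()
print(b(*arm.get_state()['eef_pos'][:2]))
f=arm.grab_frame('top');g=arm.grab_frame('scene')
cv2.imwrite('pics/k.png',np.vstack([cv2.resize(f[160:310,200:480],(560,300)),cv2.resize(g[210:360,160:440],(560,300))]))
for c in('top','scene'):
    print([(b(*d['position'][:2]),np.round(d['position'],3).tolist(),round(d['score'],2)) for d in arm.pinpoint(c,'iron1')])
"
```

```text
t 37.45 p [ 0.5145 -0.0447  0.302 ] r [ 3.141 -0.    -1.519] q [ 0.29  0.09 -0.32 -0.   -1.16 -0.24] F [ 0.2 -0.5  0.7] w 0.0498 0.0
(np.float64(0.012), np.float64(-0.07))
[((np.float64(0.061), np.float64(-0.34)), [0.578, -0.312, 0.05], 0.82), ((np.float64(0.05), np.float64(-0.292)), [0.565, -0.264, 0.046], 0.77), ((np.float64(-0.047), np.float64(-0.363)), [0.471, -0.34, 0.048], 0.74), ((np.float64(-0.004), np.float64(0.346)), [0.477, 0.37, 0.042], 0.74), ((np.float64(-0.053), np.float64(-0.268)), [0.461, -0.246, 0.049], 0.6)]
[((np.float64(0.045), np.float64(-0.287)), [0.559, -0.259, 0.051], 0.94), ((np.float64(-0.049), np.float64(-0.363)), [0.469, -0.34, 0.053], 0.89), ((np.float64(0.061), np.float64(-0.348)), [0.578, -0.319, 0.049], 0.71), ((np.float64(-0.049), np.float64(-0.272)), [0.464, -0.249, 0.048], 0.59)]
```

View pics/k.png

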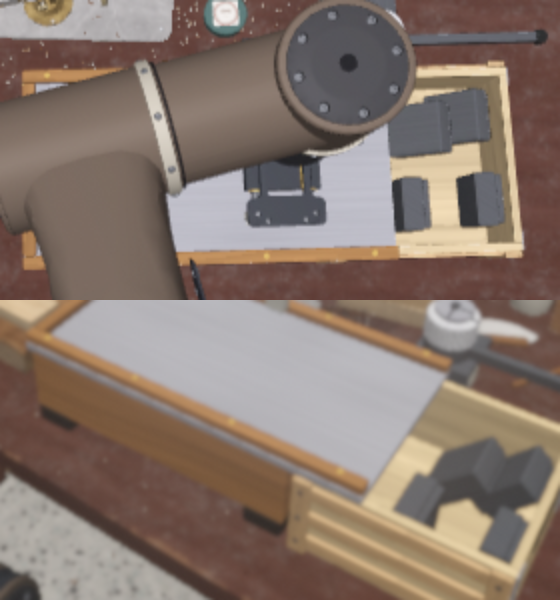

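All four irons are in the crate, below the rim (top half: (420,128), (468,115), (410,203), (480,200)), and the bed is empty. I'll go back to the collar.

```bash
python3 -c "
from h import *
to(.6575,-.1835,.23);to(.6575,-.1835,.16)"
```

```text
twist 0.0 dx,dy,dz [ 0.1422 -0.1372  0.0062]
twist 0.0 dx,dy,dz [ 0.1422 -0.1372  0.0762]
```

Call:
move_arm(increments=[{"dx": 0.028,"dy": -0.027,"dz": 0,"twist": 0,"jaw": 1},{"dx": 0.028,"dy": -0.027,"dz": 0,"twist": 0,"jaw": 1},{"dx": 0.028,"dy": -0.027,"dz": 0,"twist": 0,"jaw": 1},{"dx": 0.028,"dy": -0.027,"dz": 0,"twist": 0,"jaw": 1},{"dx": 0.03,"dy": -0.029,"dz": 0,"twist": 0,"jaw": 1},{"dx": 0,"dy": 0,"dz": 0,"twist": 0,"jaw": 1},{"dx": 0,"dy": 0,"dz": 0,"twist": 0,"jaw": 1},{"dx": 0,"dy": 0,"dz": 0,"twist": 0,"jaw": 1},{"dx": 0,"dy": 0,"dz": 0,"twist": 0,"jaw": 1}])

```text
t: 38.4
eef_pos: [0.657, -0.1831, 0.3026]
ee_rot: [-3.141, 0.0, -1.524]
force: [-0.0, 0.5, 0.8]
width: 0.0876
gripper_force: 0.0
```

```bash
python3 -c "
from h import *
st();to(.6575,-.1835,.16)"
```

```text
t 38.4 p [ 0.657  -0.1831  0.3026] r [-3.141  0.    -1.524] q [ 0.01  0.36  0.04 -0.   -1.25  0.03] F [-0.   0.5  0.8] w 0.0876 0.0
twist 0.0 dx,dy,dz [ 0.0004 -0.0005  0.0766]
```

Call:
move_arm(increments=[{"dx": 0,"dy": 0,"dz": 0.03,"twist": 0,"jaw": 1},{"dx": 0,"dy": 0,"dz": 0.03,"twist": 0,"jaw": 1},{"dx": 0,"dy": 0,"dz": 0.016,"twist": 0,"jaw": 1},{"dx": 0,"dy": 0,"dz": 0,"twist": 0,"jaw": 1},{"dx": 0,"dy": 0,"dz": 0,"twist": 0,"jaw": 1},{"dx": 0,"dy": 0,"dz": 0,"twist": 0,"jaw": -1},{"dx": 0,"dy": 0,"dz": 0,"twist": 0,"jaw": -1},{"dx": 0,"dy": 0,"dz": 0,"twist": 0,"jaw": -1},{"dx": 0,"dy": 0,"dz": 0,"twist": 0,"jaw": -1},{"dx": 0,"dy": 0,"dz": 0,"twist": 0,"jaw": -1}], force=10)

```text
t: 39.23
eef_pos: [0.6572, -0.183, 0.2271]
ee_rot: [3.141, -0.0, -1.523]
force: [-0.3, 0.9, 3.1]
width: 0.0618
gripper_force: 10.0
```

Call:
move_arm(increments=[{"dx": 0,"dy": 0,"dz": 0,"twist": 0,"jaw": -1},{"dx": 0,"dy": 0,"dz": 0,"twist": 0,"jaw": -1},{"dx": 0,"dy": 0,"dz": 0,"twist": 0.1,"jaw": -1},{"dx": 0,"dy": 0,"dz": 0,"twist": 0.1,"jaw": -1},{"dx": 0,"dy": 0,"dz": 0,"twist": 0.1,"jaw": -1},{"dx": 0,"dy": 0,"dz": 0,"twist": 0.1,"jaw": -1},{"dx": 0,"dy": 0,"dz": 0,"twist": 0.1,"jaw": -1},{"dx": 0,"dy": 0,"dz": 0,"twist": 0.1,"jaw": -1},{"dx": 0,"dy": 0,"dz": 0,"twist": 0.1,"jaw": -1},{"dx": 0,"dy": 0,"dz": 0,"twist": 0.1,"jaw": -1}], force=50)

```text
t: 40.07
eef_pos: [0.6572, -0.1829, 0.2271]
ee_rot: [3.141, -0.001, -2.328]
force: [-5.5, 1.7, 7.0]
width: 0.0607
gripper_force: 50.0
```

Call:
move_arm(increments=[{"dx": 0,"dy": 0,"dz": 0,"twist": 0.1,"jaw": -1},{"dx": 0,"dy": 0,"dz": 0,"twist": 0.1,"jaw": -1},{"dx": 0,"dy": 0,"dz": 0,"twist": 0.1,"jaw": -1},{"dx": 0,"dy": 0,"dz": 0,"twist": 0.1,"jaw": -1},{"dx": 0,"dy": 0,"dz": 0,"twist": 0.1,"jaw": -1},{"dx": 0,"dy": 0,"dz": 0,"twist": 0.1,"jaw": -1},{"dx": 0,"dy": 0,"dz": 0,"twist": 0.1,"jaw": -1},{"dx": 0,"dy": 0,"dz": 0,"twist": 0.09,"jaw": -1},{"dx": 0,"dy": 0,"dz": 0,"twist": 0,"jaw": -1},{"dx": 0,"dy": 0,"dz": 0,"twist": 0,"jaw": -1}])

```text
t: 40.9
eef_pos: [0.6575, -0.1829, 0.2271]
ee_rot: [-3.141, -0.0, -3.112]
force: [-5.0, 2.1, 6.5]
width: 0.0609
gripper_force: 50.0
```

```bash
python3 -c "
from h import *
st();s=arm.get_state();print(s['moment'])
for c in ('top','scene'):
    arm.grab_frame(c);print([(np.round(d['position'],3),d['score']) for d in arm.pinpoint(c,'gate_tip')])"
```

```text
t 40.9 p [ 0.6575 -0.1829  0.2271] r [-3.141 -0.    -3.112] q [ 0.01  0.41 -0.06  0.   -1.1  -1.56] F [-5.   2.1  6.5] w 0.0609 50.0
[ 0.69137265  1.42400369 -0.11882895]
[(array([ 0.449, -0.192,  0.137]), 0.92)]
[(array([ 0.449, -0.192,  0.138]), 0.87)]
```

The gate arm is shut. I'll release, back away and check.

Call:
move_arm(increments=[{"dx": 0,"dy": 0,"dz": 0,"twist": 0,"jaw": 1},{"dx": 0,"dy": 0,"dz": 0,"twist": 0,"jaw": 1},{"dx": 0,"dy": 0,"dz": 0,"twist": 0,"jaw": 1},{"dx": 0,"dy": 0,"dz": -0.03,"twist": 0,"jaw": 1},{"dx": 0,"dy": 0,"dz": -0.03,"twist": 0,"jaw": 1},{"dx": 0,"dy": 0,"dz": -0.03,"twist": 0,"jaw": 1},{"dx": 0,"dy": 0.03,"dz": -0.03,"twist": 0,"jaw": 1},{"dx": 0.02,"dy": 0.04,"dz": -0.01,"twist": 0,"jaw": 1},{"dx": 0.02,"dy": 0.04,"dz": 0,"twist": 0,"jaw": 1},{"dx": 0.02,"dy": 0.04,"dz": 0,"twist": 0,"jaw": 1},{"dx": 0,"dy": 0,"dz": 0,"twist": 0,"jaw": 1},{"dx": 0,"dy": 0,"dz": 0,"twist": 0,"jaw": 1}])

```text
t: 42.1
eef_pos: [0.5979, -0.0422, 0.3556]
ee_rot: [3.141, 0.002, -3.11]
force: [0.2, -0.2, -0.2]
width: 0.088
gripper_force: 0.0
```

```bash
python3 -c "
from h import *
st()
for c in ('top','scene'):
    f=arm.grab_frame(c);cv2.imwrite(f'pics/z_{c}.png',f)
    for n in ('gate_tip','iron1','box1','wax','pot'):print(c,n,[(np.round(d['position'],3).tolist(),round(d['score'],2)) for d in arm.pinpoint(c,n)])"
```

```text
t 42.1 p [ 0.5979 -0.0422  0.3556] r [ 3.141e+00  2.000e-03 -3.110e+00] q [ 0.26  0.2  -0.06 -0.   -1.31 -1.79] F [ 0.2 -0.2 -0.2] w 0.088 0.0
top gate_tip [([0.448, -0.191, 0.14], 0.98)]
top iron1 [([0.458, -0.246, 0.048], 0.8), ([0.472, -0.341, 0.054], 0.78), ([0.566, -0.264, 0.05], 0.77), ([0.579, -0.313, 0.049], 0.61)]
top box1 [([0.487, 0.48, 0.042], 0.59), ([0.482, 0.367, 0.043], 0.55)]
top wax [([0.46, -0.246, 0.049], 0.41)]
top pot []
scene gate_tip [([0.454, -0.188, 0.14], 0.6)]
scene iron1 [([0.557, -0.259, 0.049], 0.77), ([0.576, -0.317, 0.05], 0.71), ([0.463, -0.248, 0.05], 0.69), ([0.475, -0.339, 0.052], 0.57)]
scene box1 [([0.477, 0.367, 0.039], 0.94), ([0.485, 0.476, 0.04], 0.76)]
scene wax [([0.558, -0.258, 0.048], 0.19)]
scene pot [([0.76, -0.167, 0.001], 0.5)]
```

View pics/z_top.png

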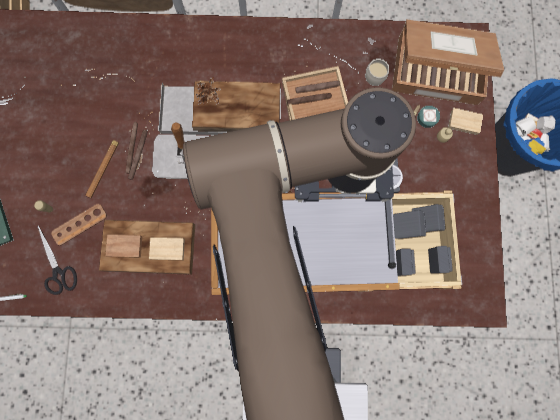

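Both boxes lie on the board at (122,245) and (166,248), all four irons are in the crate at (405–445, 215–265), and the gate arm is shut at (391,265). I'll hand it in.

```bash
python3 -c "
from station import arm
print(arm.job_done())"
```

```text
the job is handed in; nothing more can be done
None
```

The job is done and handed in at about 42 s of the 210 s allowed: both boxes lie flat on the board, all four irons are in the crate, the gate collar is turned back to shut, and I saw no other loose thing disturbed, though the arm hid the wax tin in the last picture.

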